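# Load the decontamination cabinet from the hanging panel

## Robot

A 7-joint arm with a two-finger parallel gripper is mounted at the origin on the work surface. World frame = base frame: x ahead of the robot, y to its left, z up, the work surface at z = 0. Lengths are in m, angles in rad, forces in N, time in s.
With the tool pointing down it reaches from about 0.4 to 0.85 m from the base axis. Payload 10.4 kg.
Tool frame: the origin (TCP) lies on the front face of the gripper's body, between the roots of the fingers; the fingertips stand 73 mm ahead of it and the grasp point (between the pads) lies 54 mm ahead of it; z points along the fingers, y is the line along which they close (so a half turn about z gives the same grasp; the last joint's range is limited). The gripper opens to 85 mm and grips with 20 to 120 N. Pads are 22 mm wide; open, the fingers measure 114 mm over their backs; the gripper's body (76 mm by 85 mm) begins 54 mm behind the grasp point. The pads swing forward as they close: fully open they stand 13 mm farther back than shut.
Start: joints at [-1.333, 0.332, -0.065, 1.46, 0.022, 1.35, -0.088], TCP at [0.161, 0.604, 0.304] pointing down, gripper open.
Joint ranges: [-2.6, 2.6], [-0.5, 2.12], [-1.47, 1.34], [0.16, 2.42], [-1.27, 4.41], [0.06, 2.06], [-2.6, 2.6]. Speed limits (rad/s): [2.22, 2.22, 2.79, 2.79, 3.14, 3.14, 3.14].

## Interface

Orientations are given as a unit quaternion [x, y, z, w].
In Python, from workcell import manip gives the robot as it stands.
- The arm moves only by the shell command python3 -m jog 'ROWS' [FORCE]. ROWS is JSON, a list of rows, each an object with "grip": the gripper command: -1 is fully open, 1 is shut, values between are in proportion; "slide": the shift along the tool's x, y, z in cm, a list of three; "yaw": the turn about the tool's z in rad. A call has 1 to 8 rows; each row shifts and turns the commanded pose from where the row before left it, along the tool's axes as they then stand; what a row does not reach is not made up. A row lasts 1/10 s, in which the tool goes at most 50 mm and 8.59 degrees, less where a joint would pass 70% of its speed; a pose out of reach is approached as far as the arm can. A call with a gripper value outside its range is refused whole. The fingers move at their own pace and stop on an object; FORCE is the grip in N (left out, the last holds). Time passes only in rows, so rows that do not move let the fingers close. It gives the time, the measured TCP pose, the force, the opening and the grip force at its end, in the units of the state.
- manip.get_obs(): the state, without advancing time (a new reading comes with each control period).
- manip.camera(name): name is "scene" or "side" or "wrist"; returns the picture (384x512x3 uint8, blue, green, red); there is no depth.
- manip.calibration(name): a dict with "vfov" (degrees; the focal length in pixels is half the picture's height over the tangent of half this angle, whatever the lens; pixels are square), "cx", "cy" (the principal point, pixels), "camera_from_world" (4x4, takes a point from world to camera coordinates). Camera axes: x right, y down, z forward; pixel columns grow to the right and rows downward; lengths in m; the calibration is good to about 2 mm. A picture is of the moment at which its call begins: read the wrist's pose just before it. calibration takes no time and is no camera call; for the wrist camera it gives the pose at the moment of the call.
- manip.hand_in(): hands the job in; it is judged then, once.
Trained networks look in the newest picture that a camera, given by its name, has taken for a name from the list of things; names that differ only in an ending like _2 or _b are one class to them, and where a whole thing is asked for, a point or a joint stands for the part that bears it (a point fixed in the world has none). Each returns a list of dicts, best first, with "conf" (0 to 1); they miss things now and then, are a little off and sometimes report something else, mostly with a low value. They report only what shows in the picture. A call takes as long as a camera call. They do not tell look-alikes from the thing itself.
- manip.masks_of(thing, camera): "region" (384x512 bool, what is visible of it) and "centre" ([column, row] in pixels, amid what is visible of it).
The state is a dict: "clock": time; "joint_pos": joint angles; "joint_velocities": joint speeds; "tau": joint torques, N m; "position": TCP position; "ee_rot": TCP orientation; "ft_force": force on the tool from outside, world axes, zero at the start; "torque": the same for the moment, N m; "grip_width": opening from 0.0 (shut) to 1.0 (fully open); "grasp_force": force on a finger pad.
Only numpy, scipy, OpenCV 4.12 (cv2) and the standard library are available. Lean on these libraries where they do the work, as an engineer would, in place of code of your own. Each camera call takes 0.05 s, during which the arm holds its last target. There are 200 camera calls.

## Task

Get the cabinet ready for a decontamination run: raise its roller shutter until it stays open by itself, take every tube holder off its keyhole screw on the panel and stand it upright inside the cabinet, and stand the loose aluminium tube block in there as well. When everything is in and let go, pull the shutter fully down, and only then press the start pedal down to its stop and let it come back up. Leave the jar, the tip box and the dishes where they are.

Things in the scene. Friction and masses are not known exactly. Their poses are not given: they have to be found in the camera images.
- holder1: Tube holder (four alike, two or three present, on any screws): upright steel plate 56 mm wide, 4 thick; at its foot a white tube block 52 wide, 32 high, from 2 to 52 mm out along -x; on top a tab 40 wide, 10 thick, 90 to 130 mm above the foot, to grip across its thickness. Origin: foot of the plate, mid-width, mid-thickness; z up. 0.2 kg. It stands by itself.
- holder2: As holder1. Each plate has a keyhole at mid-width: a slot 9 mm wide, its closed upper end 80 mm above the foot, opening below into a hole 22 mm wide, 36 to 60 mm above the foot. The screw's shank sits in the top of the slot. Lifted 29 mm (25 to 33), the hole is over the screw head and the holder draws straight off along its -x.
- holder3: As holder1. Origin at the foot of the plate, -x towards its tube block, y along the plate.
- holder4: As holder1. Hung, its foot is 38 mm above the bench.
- tube_block: Loose aluminium tube block, 56 x 56 mm, 45 mm high, four dark holes in its top; it stands on the bench near the panel. Origin: centre of its underside. 0.32 kg.
- panel: Fixed upright white panel, 340 mm wide (y), 125 high, 12 thick, foot behind it. Origin: foot of its front face, mid-width; front faces -x. Four screws at y = -120, -40, 40, 120 mm, 115 mm above the bench: shank 6 mm, head 14 mm across, 5 thick, its rear 7 mm from the panel. Tabs of hung holders reach from 128 to 168 mm above the bench, clear above the panel.
- cabinet: Fixed cabinet, half-round, 400 mm wide (y), 250 high. Origin: centre of underside; front at -x, z up. Shutter axis: along y at x = 0, z = 50 mm. Chamber: floor z = 12 mm; x from a 50 mm high front lip at -190 to the back wall at 5 (top z = 212); y -188 to 188 between cheeks of radius 198 about the axis. Shut slats leave an inner radius of 186. Shutter open, it is open above and in front.
- shutter (a joint): Slatted roller shutter on circular tracks about the cabinet's shutter axis: 0 shut, 1.5 rad fully open (gone over the top to the rear). Below about 0.75 rad its weight draws it shut; beyond, it runs open to its stop and stays. Takes 3 to 5 N at the tab. Open counts from 1.35, shut below 0.06.
- shutter_tab (a point): Grip point of the black pull tab, 24 mm wide (cabinet y), 10 thick, standing out radially 55 mm from the slats at mid-width. The point is 235 mm from the shutter axis, 12 mm from the tab's end. Shut: in front, pointing to -x and 0.17 rad up, 90 mm above the bench. Open: on top, pointing up. Pinch its sides, closing along cabinet y; it can turn between the fingers.
- pedal_base: Fixed base of the start pedal, 125 mm (x) by 74 mm, 12 mm thick; origin: centre of its underside. The pedal's hinge is at its +x end, 22 mm up.
- pedal (a joint): Grey start pedal hinged at its far end (+x of the base): 0 released, 0.22 rad down at its stop; a spring lifts it; some 5 N to start and 8 N to reach the stop at the pad. Down counts from 0.19, up again below 0.05.
- pedal_pad (a point): Point to press, on top of the pedal's rubber pad (pedal 66 mm wide), 85 mm from the hinge towards the front, 43 mm above the bench when released; it sinks 19 mm.
- reagent_jar: Bystander: amber jar 60 mm across, 90 mm high, behind the panel. Origin: underside.
- tip_box: Bystander: blue tip box 85 x 120 mm, 57 mm high, behind the panel. Origin: underside.
- dish_stack: Bystander: clear dishes, 56 mm across, 30 mm high, on the bench to the right of the tube block. Origin: underside.
There are look-alikes about, which are no part of the job. What is shaped like the holder2 but black, pink or red is not meant.

How it is judged:
By the outcome, as a careful person would: the job done as asked, in the order asked, and still so for the second after the job is handed in, with the robot touching nothing.
Of holder1, holder2, holder3, holder4 only 2 to 3 are there at a start; the rules pass over those that are not, and their reading is None.
At some moment in a run one of tube_block may be knocked a few centimetres aside while the robot is not near it.
It also fails if it takes over 210 s, if anything falls off the work surface, if the arm or the gripper's body presses on something with over 40 N, if the wrist force passes 120 N, or if a joint passes its speed limit or range.

## Working session

There is one attempt and no reset: what is moved stays moved. The work goes in short steps, Python scripts to look and compute and a shell command to move; the robot and the scene stay as the last step left them, time stands still between calls to the robot, and variables do not carry over. Pictures are saved under pics/ and viewed, at most 14 in all, crops included, and the job is handed in when it is done.

```bash
ls; mkdir -p pics; python3 - <<'E'
from workcell import manip
import cv2,numpy as np
o=manip.get_obs();print({k:np.round(v,3).tolist() for k,v in o.items()})
for c in("scene","side","wrist"):
    cv2.imwrite(f"pics/{c}0.png",manip.camera(c))
    k=manip.calibration(c);print(c,k["vfov"],k["cx"],k["cy"],np.round(k["camera_from_world"],3).tolist(), [x for x in k])
E
```

```text
pics
{'clock': 0.0, 'joint_pos': [-1.333, 0.333, -0.065, 1.461, 0.022, 1.35, -0.088], 'joint_velocities': [0.001, -0.002, 0.001, -0.003, -0.001, -0.002, -0.001], 'tau': [-0.001, -62.546, 0.049, -39.16, 0.016, 0.01, -0.0], 'position': [0.161, 0.604, 0.303], 'ee_rot': [0.13, 0.992, -0.001, -0.0], 'ft_force': [0.111, -0.423, -0.594], 'torque': [-0.007, -0.04, -0.002], 'grasp_force': 0.0, 'grip_width': 1.0}
scene 43.079278118746146 243.38559928419778 175.5496926972889 [[0.401, 0.916, -0.021, -0.085], [0.542, -0.255, -0.801, -0.273], [-0.739, 0.31, -0.598, 1.766], [0.0, 0.0, 0.0, 1.0]] ['vfov', 'cx', 'cy', 'camera_from_world']
side 52.25490093791876 258.4167281146603 188.86682321945298 [[0.858, -0.513, 0.021, -0.539], [-0.352, -0.618, -0.702, 0.174], [0.373, 0.596, -0.711, 0.928], [0.0, 0.0, 0.0, 1.0]] ['vfov', 'cx', 'cy', 'camera_from_world']
wrist 71.65119495729216 251.64891732972796 189.54917882428788 [[0.257, 0.966, -0.001, -0.625], [0.923, -0.245, 0.295, -0.039], [0.285, -0.077, -0.955, 0.38], [0.0, 0.0, 0.0, 1.0]] ['vfov', 'cx', 'cy', 'camera_from_world']
```

View pics/scene0.png

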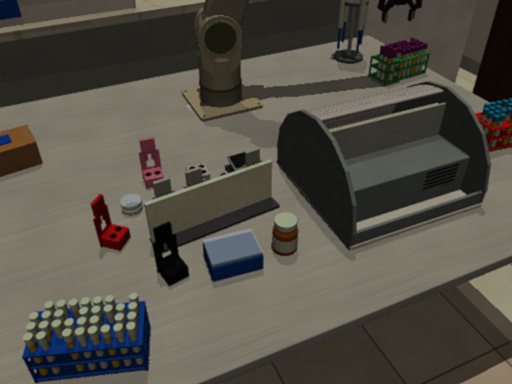

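View pics/side0.png

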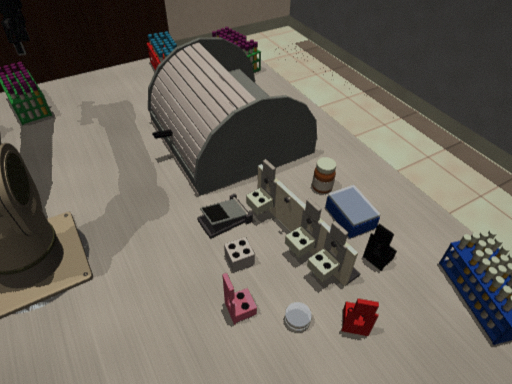

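The side view shows three steel/white holders on the panel, with blocks at about (260,203), (299,243) and (322,265). The tube block is at (239,253), the pedal at (225,215) and the shutter tab at (162,133). The look-alikes are pink (239,297), red (360,317) and black (380,247).

```bash
cat > h.py <<'E'
from workcell import manip
import cv2,numpy as np
def proj(P,k):
    P=np.asarray(P,float).reshape(-1,3);T=np.array(k["camera_from_world"]);f=192/np.tan(np.radians(k["vfov"]/2))
    c=P@T[:3,:3].T+T[:3,3];return np.c_[f*c[:,0]/c[:,2]+k["cx"],f*c[:,1]/c[:,2]+k["cy"]]
def ray(uv,k):
    T=np.array(k["camera_from_world"]);f=192/np.tan(np.radians(k["vfov"]/2))
    d=T[:3,:3].T@np.array([(uv[0]-k["cx"])/f,(uv[1]-k["cy"])/f,1]);return -T[:3,:3].T@T[:3,3],d/np.linalg.norm(d)
def onz(uv,k,z):
    o,d=ray(uv,k);return o+d*(z-o[2])/d[2]
def box(x0,x1,y0,y1,z0,z1): return np.array([[x,y,z] for x in(x0,x1) for y in(y0,y1) for z in(z0,z1)])
def place(P,x,y,a,z=0):
    c,s=np.cos(a),np.sin(a);return P@np.array([[c,s,0],[-s,c,0],[0,0,1]])+[x,y,z]
E
python3 - <<'E'
from h import *
K={c:manip.calibration(c) for c in("scene","side")}
M={}
for c in K:
    manip.camera(c)
    for t in("holder1","tube_block","panel","cabinet","shutter_tab","pedal_pad","pedal_base"):
        r=manip.masks_of(t,c)
        for i,d in enumerate(r):
            M[f"{c}|{t}|{i}"]=d["region"]
            z={"holder1":.08,"tube_block":.03,"panel":.1,"cabinet":.1,"shutter_tab":.09,"pedal_pad":.04,"pedal_base":.01}[t]
            print(c,t,i,round(d["conf"],2),np.round(d["centre"]),d["region"].sum(),np.round(onz(d["centre"],K[c],z),3))
np.savez_compressed("m0.npz",**M)
E
```

```text
scene holder1 0 0.83 [146. 161.] 760 [ 0.378 -0.36   0.08 ]
scene holder1 1 0.83 [106. 229.] 1117 [ 0.605 -0.514  0.08 ]
scene holder1 2 0.63 [252. 158.] 258 [ 0.49  -0.096  0.08 ]
scene holder1 3 0.59 [168. 259.] 1307 [ 0.756 -0.412  0.08 ]
scene holder1 4 0.56 [163. 189.] 310 [ 0.518 -0.353  0.08 ]
scene holder1 5 0.55 [195. 178.] 280 [ 0.51  -0.265  0.08 ]
scene tube_block 0 0.72 [204. 167.] 161 [ 0.407 -0.209  0.03 ]
scene tube_block 1 0.53 [164. 186.] 292 [ 0.442 -0.336  0.03 ]
scene tube_block 2 0.31 [216. 204.] 6298 [ 0.574 -0.234  0.03 ]
scene panel 0 0.66 [217. 205.] 6339 [ 0.658 -0.26   0.1  ]
scene cabinet 0 0.79 [383. 160.] 25267 [0.673 0.199 0.1  ]
scene pedal_pad 0 0.71 [238. 162.] 229 [ 0.435 -0.115  0.04 ]
scene pedal_pad 1 0.26 [252. 158.] 215 [ 0.436 -0.07   0.04 ]
scene pedal_base 0 0.79 [236. 162.] 285 [ 0.394 -0.103  0.01 ]
scene pedal_base 1 0.16 [281. 232.] 994 [ 0.717 -0.12   0.01 ]
side holder1 0 0.92 [236. 300.] 951 [ 0.353 -0.37   0.08 ]
side holder1 1 0.79 [380. 248.] 977 [ 0.695 -0.419  0.08 ]
side holder1 2 0.77 [306. 236.] 1134 [ 0.569 -0.307  0.08 ]
side holder1 3 0.77 [360. 315.] 1050 [ 0.547 -0.519  0.08 ]
side holder1 4 0.64 [265. 191.] 942 [ 0.563 -0.138  0.08 ]
side holder1 5 0.61 [333. 255.] 1234 [ 0.59  -0.381  0.08 ]
side tube_block 0 0.78 [239. 254.] 763 [ 0.428 -0.242  0.03 ]
side tube_block 1 0.63 [352. 205.] 1791 [ 0.765 -0.256  0.03 ]
side panel 0 0.79 [299. 225.] 2051 [ 0.563 -0.285  0.1  ]
side panel 1 0.62 [222. 211.] 755 [ 0.429 -0.16   0.1  ]
side cabinet 0 0.84 [218. 116.] 17048 [0.593 0.189 0.1  ]
side shutter_tab 0 0.64 [298. 224.] 2168 [ 0.568 -0.276  0.09 ]
side shutter_tab 1 0.55 [192.  97.] 6879 [0.574 0.339 0.09 ]
side pedal_pad 0 0.65 [223. 212.] 793 [ 0.453 -0.115  0.04 ]
side pedal_base 0 0.95 [221. 218.] 1398 [ 0.449 -0.109  0.01 ]
```

```bash
cat > fit.py <<'E'
from h import *
from scipy.optimize import minimize
def sil(parts,k):
    m=np.zeros((384,512),np.uint8)
    for P in parts:
        cv2.fillConvexPoly(m,np.round(cv2.convexHull(proj(P,k).astype(np.float32))*16).astype(np.int32),1,shift=4)
    return m>0
def fit(parts,views,x0,z=0,steps=(.02,.02,.1)):
    def cost(p):
        c=0
        for k,m in views:
            s=sil([place(P,p[0],p[1],p[2],z) for P in parts],k);c+=1-(s&m).sum()/(s|m).sum()
        return c/len(views)
    best=None
    for da in(-.15,0,.15):
        s=np.array(x0,float)+[0,0,da]
        simp=np.vstack([s]+[s+np.eye(3)[i]*steps[i] for i in range(3)])
        r=minimize(cost,s,method="Nelder-Mead",options=dict(initial_simplex=simp,xatol=1e-4,fatol=1e-4,maxiter=300))
        if best is None or r.fun<best.fun: best=r
    return np.round(best.x,4),round(best.fun,3)
th=np.linspace(0,np.pi,25)
arc=np.array([[200*np.cos(t),y,50+200*np.sin(t)] for t in th for y in(-200,200)])/1e3
CAB=[np.vstack([arc,box(-.2,.2,-.2,.2,0,.05)])]
HOLD=[box(-.002,.002,-.028,.028,0,.09),box(-.052,-.002,-.026,.026,0,.032),box(-.005,.005,-.02,.02,.09,.13)]
TB=[box(-.028,.028,-.028,.028,0,.045)]
PAN=[box(0,.012,-.17,.17,0,.125)]
PB=[box(-.0625,.0625,-.037,.037,0,.012)]
E
python3 - <<'E'
from fit import *
K={c:manip.calibration(c) for c in("scene","side")}
M=np.load("m0.npz");g=lambda c,t,i:(K[c],M[f"{c}|{t}|{i}"])
print("cab",fit(CAB,[g("scene","cabinet",0),g("side","cabinet",0)],(.67,.2,0)))
print("cab side",fit(CAB,[g("side","cabinet",0)],(.67,.2,0)))
print("cab scene",fit(CAB,[g("scene","cabinet",0)],(.67,.2,0)))
for i,x0 in((2,(.57,-.31,0)),(4,(.57,-.14,0)),(5,(.59,-.38,0))): print("h",i,fit(HOLD,[g("side","holder1",i)],x0,.038))
print("tb",fit(TB,[g("side","tube_block",0)],(.43,-.24,0)))
print("pan",fit(PAN,[g("scene","panel",0)],(.57,-.26,0)))
print("pb",fit(PB+[place(box(-.0625,.0625,-.033,.033,.02,.035),0,0,0)],[g("side","pedal_base",0)],(.45,-.11,0)))
a=cv2.imread("pics/side0.png");cv2.imwrite("pics/sidecrop.png",cv2.resize(a[150:290,140:400],None,fx=3,fy=3,interpolation=cv2.INTER_CUBIC))
E
```

```text
cab (array([ 0.6366,  0.2051, -0.0276]), np.float64(0.045))
cab side (array([ 0.6387,  0.2026, -0.0276]), np.float64(0.061))
cab scene (array([ 0.6335,  0.2066, -0.018 ]), np.float64(0.024))
h 2 (array([ 0.5884, -0.295 ,  0.0271]), np.float64(0.107))
h 4 (array([ 0.5717, -0.1366,  0.058 ]), np.float64(0.091))
h 5 (array([ 0.5944, -0.3756, -0.0109]), np.float64(0.137))
tb (array([ 0.4314, -0.2378, -0.1537]), np.float64(0.082))
pan (array([ 0.59  , -0.2498,  0.0819]), np.float64(0.226))
pb (array([ 0.4552, -0.1084, -0.0418]), np.float64(0.132))
```

View pics/sidecrop.png

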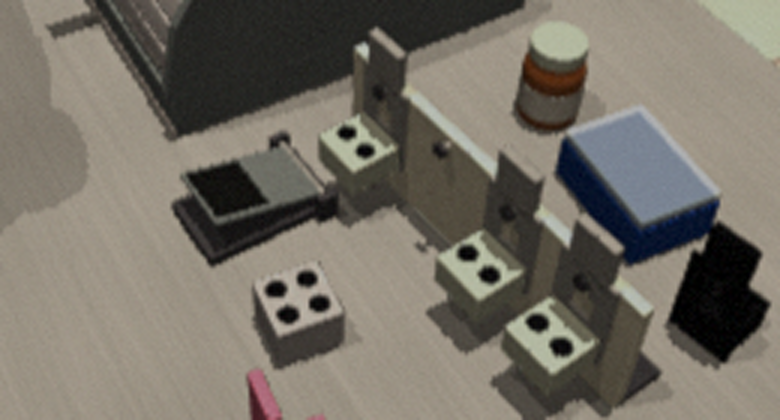

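Three pale holders hang on the panel, at crop pixels (355,145), (480,265) and (550,335); one screw is free. The black, pink and red ones standing on the bench are the look-alikes. I'll turn the tool and move over to the shutter tab.

```bash
cat >> h.py <<'E'
def st():
    o=manip.get_obs();p=np.array(o["position"]);x,y,z,w=o["ee_rot"]
    a=np.arctan2(1-2*(x*x+z*z),2*(x*y-z*w));return o,p,a
def go(tx,ty,tz,ang=None):
    "print tool-frame cm shift to world target of TCP, and yaw"
    o,p,a=st();d=np.array([tx,ty,tz])-p;s,c=np.sin(a),np.cos(a)
    print("TCP",np.round(p,4),"yangle",round(a,4),"slide cm",np.round([100*(-s*d[0]+c*d[1]),100*(c*d[0]+s*d[1]),-100*d[2]],2),"" if ang is None else "yaw %.3f"%(-(ang-a)),"t",round(o["clock"],2),"g",round(o["grip_width"],3),round(o["grasp_force"],1),"F",np.round(o["ft_force"],1))
E
python3 -m jog '[{"grip":-1,"slide":[-2.5,-2.5,0],"yaw":0},{"grip":-1,"slide":[-4,-3.8,0],"yaw":0},{"grip":-1,"slide":[-4,-3.8,0],"yaw":0},{"grip":-1,"slide":[-4,-3.8,0],"yaw":0},{"grip":-1,"slide":[-4,-3.8,0],"yaw":0},{"grip":-1,"slide":[-4,-3.8,0],"yaw":0},{"grip":-1,"slide":[-4,-3.8,0],"yaw":0},{"grip":-1,"slide":[-2.5,-2.5,0],"yaw":0}]' 40
python3 -m jog '[{"grip":-1,"slide":[0,0,0],"yaw":-0.12},{"grip":-1,"slide":[0,0,0],"yaw":-0.12}]'
python3 - <<'E'
from fit import *
go(.40,.21,.28,1.545)
im=manip.camera("wrist");k=manip.calibration("wrist")
ks=manip.calibration("side");s=cv2.imread("pics/side0.png")
def tabpts(cx,cy,a,q=0):
    L=[]
    for r in(.192,.247):
        for y in(-.012,.012):
            for n in(-.005,.005):
                t=.17+q;L.append([-r*np.cos(t)+n*np.sin(t),y,.05+r*np.sin(t)+n*np.cos(t)])
    return place(np.array(L),cx,cy,a)
for I,kk in((im,k),(s,ks)):
    h=cv2.convexHull(proj(tabpts(.6366,.2051,-.0276),kk).astype(np.float32)).astype(int);cv2.polylines(I,[h],True,(0,255,0),1)
    for P,p,z in((CAB[0],(.6366,.2051,-.0276),0),)+tuple((H,(x,y,.095),.038) for x,y in((.5717,-.1366),(.5884,-.295),(.5944,-.3756)) for H in HOLD)+((PAN[0],(.5866,-.2558,.095),0),(TB[0],(.4314,-.2378,-.154),0),(PB[0],(.4552,-.1084,-.042),0)):
        h=cv2.convexHull(proj(place(P,*p,z),kk).astype(np.float32)).astype(int);cv2.polylines(I,[h],True,(0,0,255),1)
cv2.imwrite("pics/ov.png",np.hstack([cv2.resize(im,None,fx=.78,fy=.78),cv2.resize(s,None,fx=.78,fy=.78)]))
E
```

```text
clock: 1.75
position: [0.355, 0.2839, 0.3042]
ee_rot: [0.131, 0.991, 0.0, 0.0]
ft_force: [0.1, 1.4, -0.2]
grip_width: 0.993
grasp_force: 0.0
clock: 1.95
position: [0.3541, 0.2859, 0.3043]
ee_rot: [0.009, 1.0, 0.0, 0.0]
ft_force: [-0.2, 0.1, 0.3]
grip_width: 0.997
grasp_force: 0.0
TCP [0.3541 0.2859 0.3043] yangle 1.5521 slide cm [-4.73 -7.5   2.43] yaw 0.007 t 1.95 g 0.997 0.0 F [-0.2  0.1  0.3]
```

View pics/ov.png

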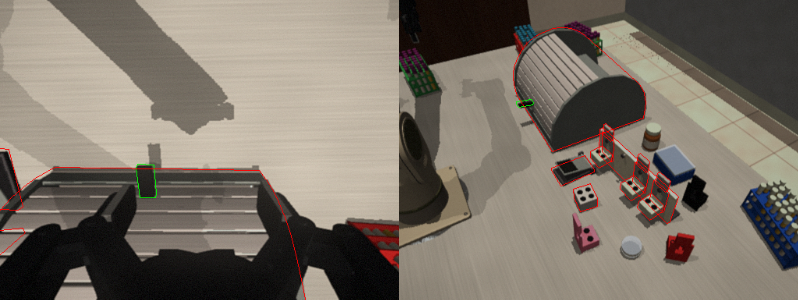

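The overlay agrees with both views: the tab is at (146,180) in the wrist view and the cabinet outline fits. Next I go above the tab, descend and pinch.

```bash

python3 -m jog '[{"grip":-1,"slide":[-2.4,-3.7,2],"yaw":0.007},{"grip":-1,"slide":[-2.4,-3.7,2.4],"yaw":0},{"grip":-1,"slide":[0,0,0],"yaw":0}]' 40
python3 - <<'E'
from h import *
go(.404,.2115,.144,1.543)
E
```

```text
clock: 2.3
position: [0.4009, 0.2066, 0.2576]
ee_rot: [0.019, 1.0, -0.002, -0.001]
ft_force: [0.2, 0.8, 1.0]
grip_width: 1.001
grasp_force: 0.0
TCP [0.4009 0.2066 0.2576] yangle 1.5337 slide cm [-0.29  0.5  11.36] yaw -0.009 t 2.3 g 1.001 0.0 F [0.2 0.8 1. ]
```

```bash

python3 -m jog '[{"grip":-1,"slide":[-0.3,0.5,3.5],"yaw":0},{"grip":-1,"slide":[0,0,4],"yaw":0},{"grip":-1,"slide":[0,0,3.9],"yaw":0},{"grip":1,"slide":[0,0,0],"yaw":0},{"grip":1,"slide":[0,0,0],"yaw":0},{"grip":1,"slide":[0,0,0],"yaw":0},{"grip":1,"slide":[0,0,0],"yaw":0},{"grip":1,"slide":[0,0,0],"yaw":0}]' 40
python3 - <<'E'
from h import *
o,p,a=st()
for q in np.arange(0,1.51,.1):
    t=.17+q;r=-.235*np.cos(t)+.235*np.cos(.17);z=.235*np.sin(t)-.235*np.sin(.17)
    print("%.1f x%+.1f z%+.1f"%(q,100*r,100*z),end=" | ")
E
```

```text
clock: 3.1
position: [0.4041, 0.2087, 0.1477]
ee_rot: [0.017, 1.0, -0.005, -0.001]
ft_force: [-5.4, -44.8, 29.6]
grip_width: 0.267
grasp_force: 42.9
0.0 x+0.0 z+0.0 | 0.1 x+0.5 z+2.3 | 0.2 x+1.3 z+4.5 | 0.3 x+2.2 z+6.7 | 0.4 x+3.4 z+8.7 | 0.5 x+4.7 z+10.6 | 0.6 x+6.3 z+12.4 | 0.7 x+8.0 z+14.0 | 0.8 x+9.9 z+15.4 | 0.9 x+11.9 z+16.6 | 1.0 x+14.0 z+17.7 | 1.1 x+16.2 z+18.5 | 1.2 x+18.5 z+19.1 | 1.3 x+20.8 z+19.4 | 1.4 x+23.1 z+19.5 | 1.5 x+25.5 z+19.4 |
```

```bash

python3 -m jog '[{"grip":1,"slide":[0,-0.3,-0.4],"yaw":0},{"grip":1,"slide":[-0.5,0,-2.3],"yaw":0},{"grip":1,"slide":[-0.8,0,-2.2],"yaw":0},{"grip":1,"slide":[-0.9,0,-2.2],"yaw":0}]' 40
python3 -m jog '[{"grip":1,"slide":[-1.2,0,-2.0],"yaw":0},{"grip":1,"slide":[-1.3,0,-1.9],"yaw":0},{"grip":1,"slide":[-1.6,0,-1.8],"yaw":0},{"grip":1,"slide":[-1.7,0,-1.6],"yaw":0},{"grip":1,"slide":[0,0,0],"yaw":0}]'
```

```text
clock: 3.5
position: [0.4257, 0.2077, 0.218]
ee_rot: [0.016, 1.0, -0.003, -0.0]
ft_force: [10.5, -19.6, -9.6]
grip_width: 0.268
grasp_force: 39.7
clock: 4.0
position: [0.4854, 0.2064, 0.293]
ee_rot: [0.017, 1.0, -0.002, 0.002]
ft_force: [-1.0, -17.8, -1.1]
grip_width: 0.265
grasp_force: 43.2
```

```bash

python3 -m jog '[{"grip":1,"slide":[-1.9,-0.1,-1.4],"yaw":0},{"grip":1,"slide":[-2.0,0,-1.2],"yaw":0},{"grip":1,"slide":[-2.1,0,-1.1],"yaw":0},{"grip":1,"slide":[-2.2,0,-0.8],"yaw":0},{"grip":1,"slide":[-2.3,0,-0.6],"yaw":0},{"grip":1,"slide":[-2.3,0,-0.3],"yaw":0},{"grip":1,"slide":[-2.3,0,-0.1],"yaw":0},{"grip":1,"slide":[0,0,0],"yaw":0}]'
python3 - <<'E'
from h import *
go(.6,.2,.3)
E
```

```text
clock: 4.8
position: [0.636, 0.2032, 0.3476]
ee_rot: [0.016, 1.0, -0.001, 0.002]
ft_force: [0.5, -8.7, 2.4]
grip_width: 0.27
grasp_force: 42.9
TCP [0.636  0.2032 0.3476] yangle 1.5384 slide cm [ 3.59 -0.43  4.76]  t 4.8 g 0.27 42.9 F [ 0.5 -8.7  2.4]
```

```bash

python3 -m jog '[{"grip":-1,"slide":[0,0,0],"yaw":0},{"grip":-1,"slide":[0,0,0],"yaw":0},{"grip":-1,"slide":[0,0,0],"yaw":0},{"grip":-1,"slide":[0,0,-2.5],"yaw":0},{"grip":-1,"slide":[0,0,-4],"yaw":0},{"grip":-1,"slide":[0,0,-3],"yaw":0},{"grip":-1,"slide":[0.5,-2.5,0],"yaw":0},{"grip":-1,"slide":[1.1,-4,0.2],"yaw":0}]'
python3 -m jog '[{"grip":-1,"slide":[1.3,-4,0.2],"yaw":0},{"grip":-1,"slide":[1.3,-4,0.2],"yaw":0},{"grip":-1,"slide":[1.3,-4,0.2],"yaw":0},{"grip":-1,"slide":[1.3,-4,0.2],"yaw":0},{"grip":-1,"slide":[1.3,-4,0.2],"yaw":0},{"grip":-1,"slide":[1.3,-4,0.2],"yaw":0},{"grip":-1,"slide":[1.3,-4,0.2],"yaw":0},{"grip":-1,"slide":[1.3,-4,0.2],"yaw":0}]'
python3 -m jog '[{"grip":-1,"slide":[0,-2,0],"yaw":0.145},{"grip":-1,"slide":[0,0,0],"yaw":0.145},{"grip":-1,"slide":[0,0,0],"yaw":0.145},{"grip":-1,"slide":[0,0,0],"yaw":0.145},{"grip":-1,"slide":[0,0,0],"yaw":0.145},{"grip":-1,"slide":[0,0,0],"yaw":0.145},{"grip":-1,"slide":[0,0,0],"yaw":0.145},{"grip":-1,"slide":[0,0,0],"yaw":0.145}]'
python3 -m jog '[{"grip":-1,"slide":[0,0,0],"yaw":0.14},{"grip":-1,"slide":[0,0,0],"yaw":0.14},{"grip":-1,"slide":[0,0,0],"yaw":0}]'
cat > ov.py <<'E'
from fit import *
def draw(I,k,L):
    for P,p,z,col in L:
        h=cv2.convexHull(proj(place(P,*p,z),k).astype(np.float32)).astype(int);cv2.polylines(I,[h],True,col,1)
E
python3 - <<'E'
from ov import *
go(.5,-.22,.42,.095)
im=manip.camera("wrist");k=manip.calibration("wrist");cv2.imwrite("pics/w1.png",im)
s=manip.camera("side");cv2.imwrite("pics/s1.png",s);ks=manip.calibration("side")
L=[(H,(x,y,.095),.038,(0,0,255)) for x,y in((.5717,-.1366),(.5884,-.295),(.5944,-.3756)) for H in HOLD]+[(PAN[0],(.5866,-.2558,.095),0,(0,255,0)),(TB[0],(.4314,-.2378,-.154),0,(255,255,0)),(PB[0],(.4552,-.1084,-.042),0,(255,0,0))]
draw(im,k,L);draw(s,ks,L)
cv2.imwrite("pics/ov1.png",np.vstack([im[:, :], ])) ;cv2.imwrite("pics/ov1.png",np.hstack([cv2.resize(im,None,fx=.95,fy=.95),cv2.resize(s[:,100:420],None,fx=.95,fy=.95)]))
E
```

```text
clock: 5.6
position: [0.6154, 0.1444, 0.4389]
ee_rot: [0.011, 1.0, 0.001, 0.001]
ft_force: [-0.6, -1.1, -0.1]
grip_width: 1.001
grasp_force: 0.0
clock: 6.4
position: [0.5018, -0.1761, 0.4226]
ee_rot: [0.013, 1.0, 0.001, 0.001]
ft_force: [0.2, -0.5, 0.1]
grip_width: 0.997
grasp_force: 0.0
clock: 7.2
position: [0.5021, -0.1946, 0.4225]
ee_rot: [0.562, 0.827, 0.001, 0.0]
ft_force: [0.5, 0.5, -0.3]
grip_width: 1.003
grasp_force: 0.0
clock: 7.5
position: [0.5022, -0.1946, 0.4225]
ee_rot: [0.67, 0.742, 0.001, 0.0]
ft_force: [-0.6, -0.3, 0.3]
grip_width: 1.002
grasp_force: 0.0
TCP [ 0.5022 -0.1946  0.4225] yangle 0.1014 slide cm [-2.5  -0.47  0.25] yaw 0.006 t 7.5 g 1.002 0.0 F [-0.6 -0.3  0.3]
```

View pics/ov1.png

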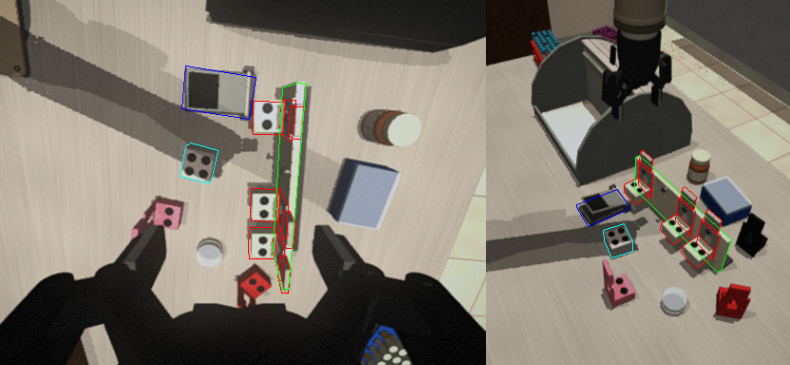

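The shutter is open in the side view. In the wrist view the holders' blocks are at about (267,117), (263,207) and (261,243). The panel yaw needs a slight refinement, so I'll fit all the holders jointly.

```bash
python3 - <<'E'
from ov import *
K={c:manip.calibration(c) for c in("wrist","side")}
HS=[place(H,-.0035,y,0,.038) for y in(.12,-.04,-.12) for H in HOLD]
V=[];T=[]
for c in K:
    I=manip.camera(c);u=np.zeros((384,512),bool)
    exp=[proj(place(np.array([[-.02,y,.08]]),.5866,-.2558,.095),K[c])[0] for y in(.12,-.04,-.12)]
    for d in manip.masks_of("holder1",c):
        if d["conf"]>.3 and min(np.linalg.norm(np.array(d["centre"])-e) for e in exp)<22: u|=d["region"];print(c,round(d["conf"],2),np.round(d["centre"]),d["region"].sum())
    V.append((K[c],u))
    for d in manip.masks_of("tube_block",c)[:1]: T.append((K[c],d["region"]));print("tb",c,d["conf"],d["centre"])
print("joint",fit(HS,V,(.5866,-.2558,.09)));print("wrist",fit(HS,V[:1],(.5866,-.2558,.09)));print("side",fit(HS,V[1:],(.5866,-.2558,.09)))
print("tb",fit(TB,T,(.4314,-.238,-.15)),fit(TB,T[:1],(.4314,-.238,-.15)))
E
```

```text
wrist 0.91 [285. 219.] 1550
wrist 0.72 [284. 261.] 1458
wrist 0.63 [289. 122.] 1829
tb wrist 0.56 [211.4, 172.1]
side 0.93 [305. 232.] 1170
side 0.68 [330. 253.] 1232
tb side 0.67 [237.4, 252.2]
joint (array([ 0.5872, -0.2526,  0.1035]), np.float64(0.242))
wrist (array([ 0.5861, -0.2522,  0.1082]), np.float64(0.099))
side (array([ 0.5882, -0.2541,  0.0868]), np.float64(0.366))
tb (array([ 0.431 , -0.2387, -0.1488]), np.float64(0.119)) (array([ 0.4305, -0.2394, -0.1634]), np.float64(0.127))
```

```bash
python3 - <<'E'
from h import *
go(.571,-.135,.206,.1)
E
```

```text
TCP [ 0.5022 -0.195   0.422 ] yangle 0.1042 slide cm [ 5.26  7.46 21.6 ] yaw 0.004 t 7.9 g 1.001 0.0 F [0.8 0.6 0.5]
```

```bash
python3 -m jog '[{"grip":-1,"slide":[2.6,3.7,2],"yaw":0},{"grip":-1,"slide":[2.6,3.7,3],"yaw":0},{"grip":-1,"slide":[0,0,4],"yaw":0},{"grip":-1,"slide":[0,0,4],"yaw":0},{"grip":-1,"slide":[0,0,4],"yaw":0},{"grip":-1,"slide":[0,0,0],"yaw":0}]' 50
python3 - <<'E'
from ov import *
go(.571,-.135,.206,.1)
im=manip.camera("wrist");k=manip.calibration("wrist")
ms=[d for d in manip.masks_of("holder1","wrist") if d["conf"]>.3]
for d in ms: print(d["conf"],d["centre"])
L=[(H,(.571,-.135,.1),.038,(0,0,255)) for H in HOLD];draw(im,k,L);cv2.imwrite("pics/w2.png",im[100:,100:420])
E
```

```text
clock: 8.5
position: [0.5656, -0.1372, 0.2495]
ee_rot: [0.669, 0.743, -0.003, -0.003]
ft_force: [0.5, 0.7, 0.6]
grip_width: 1.0
grasp_force: 0.0
TCP [ 0.5656 -0.1372  0.2495] yangle 0.1038 slide cm [0.16 0.56 4.35] yaw 0.004 t 8.5 g 1.0 0.0 F [0.5 0.7 0.6]
0.73 [88.7, 291.3]
0.62 [238.7, 188.7]
```

View pics/w2.png

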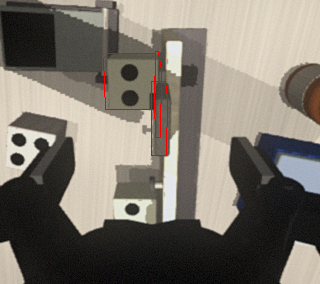

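```bash
python3 -m jog '[{"grip":-1,"slide":[0.15,0.5,2],"yaw":0},{"grip":-1,"slide":[0,0,2.3],"yaw":0},{"grip":0.5,"slide":[0,0,0],"yaw":0},{"grip":1,"slide":[0,0,0],"yaw":0},{"grip":1,"slide":[0,0,0],"yaw":0},{"grip":1,"slide":[0,0,0],"yaw":0},{"grip":1,"slide":[0,0,0],"yaw":0},{"grip":1,"slide":[0,0,0],"yaw":0}]' 50
python3 - <<'E'
from ov import *
go(.571,-.135,.206,.1)
E
```

```text
clock: 9.4
position: [0.5726, -0.1361, 0.2121]
ee_rot: [0.67, 0.743, 0.0, -0.0]
ft_force: [-3.0, 0.1, 6.3]
grip_width: 0.107
grasp_force: 51.4
TCP [ 0.5726 -0.1361  0.2121] yangle 0.1028 slide cm [ 0.13 -0.15  0.61] yaw 0.003 t 9.4 g 0.107 51.4 F [-3.   0.1  6.3]
```

```bash
python3 -m jog '[{"grip":1,"slide":[0,0,-1.4],"yaw":0},{"grip":1,"slide":[0,0,-1.5],"yaw":0},{"grip":1,"slide":[0,0,0],"yaw":0}]'
python3 -m jog '[{"grip":1,"slide":[0,-1,0],"yaw":0},{"grip":1,"slide":[0,-1,0],"yaw":0},{"grip":1,"slide":[0,0,0],"yaw":0}]'
```

```text
clock: 9.7
position: [0.5727, -0.1365, 0.2428]
ee_rot: [0.67, 0.742, 0.001, 0.0]
ft_force: [-3.5, -0.5, -0.2]
grip_width: 0.108
grasp_force: 50.6
clock: 10.0
position: [0.5513, -0.1387, 0.2403]
ee_rot: [0.67, 0.742, 0.0, -0.0]
ft_force: [-0.2, -0.5, -1.8]
grip_width: 0.107
grasp_force: 50.3
```

```bash
python3 -m jog '[{"grip":1,"slide":[0,-2,0],"yaw":0},{"grip":1,"slide":[0,-1,-2],"yaw":0},{"grip":1,"slide":[0,0,-3.5],"yaw":0},{"grip":1,"slide":[0,0,-4],"yaw":0},{"grip":1,"slide":[0,0,-4],"yaw":0},{"grip":1,"slide":[0,0,-4],"yaw":0},{"grip":1,"slide":[0,0,-3],"yaw":0.128},{"grip":1,"slide":[0,0,0],"yaw":0}]'
python3 - <<'E'
from ov import *
go(.5646,.327,.44,-.025)
E
```

```text
clock: 10.8
position: [0.5236, -0.1417, 0.4494]
ee_rot: [0.717, 0.697, 0.002, 0.002]
ft_force: [0.1, -0.2, -3.4]
grip_width: 0.111
grasp_force: 50.4
TCP [ 0.5236 -0.1417  0.4494] yangle -0.0291 slide cm [46.97  2.73  0.94] yaw -0.004 t 10.8 g 0.111 50.4 F [ 0.1 -0.2 -3.4]
```

```bash
python3 -m jog '[{"grip":1,"slide":[2,0.2,0],"yaw":0},{"grip":1,"slide":[3.7,0.2,0],"yaw":0},{"grip":1,"slide":[3.7,0.2,0],"yaw":0},{"grip":1,"slide":[3.7,0.2,0],"yaw":0},{"grip":1,"slide":[3.7,0.2,0],"yaw":0},{"grip":1,"slide":[3.7,0.2,0],"yaw":0},{"grip":1,"slide":[3.7,0.2,0],"yaw":0},{"grip":1,"slide":[3.7,0.2,0],"yaw":0}]'
python3 -m jog '[{"grip":1,"slide":[3.7,0.2,0],"yaw":0},{"grip":1,"slide":[3.7,0.2,0],"yaw":0},{"grip":1,"slide":[3.7,0.2,0],"yaw":0},{"grip":1,"slide":[3.7,0.2,0],"yaw":0},{"grip":1,"slide":[2.5,0.2,0],"yaw":0},{"grip":1,"slide":[1.3,0,0],"yaw":0},{"grip":1,"slide":[0,0,0],"yaw":0}]'
python3 - <<'E'
from ov import *
go(.5646,.327,.19,-.025)
E
```

```text
clock: 11.6
position: [0.5456, 0.1388, 0.4444]
ee_rot: [0.715, 0.699, -0.0, -0.0]
ft_force: [0.1, -0.7, -1.8]
grip_width: 0.109
grasp_force: 50.3
clock: 12.3
position: [0.56, 0.3246, 0.4439]
ee_rot: [0.715, 0.699, -0.001, -0.0]
ft_force: [-0.6, 0.4, -2.8]
grip_width: 0.113
grasp_force: 50.3
TCP [0.56   0.3246 0.4439] yangle -0.0221 slide cm [ 0.25  0.45 25.39] yaw 0.003 t 12.3 g 0.113 50.3 F [-0.6  0.4 -2.8]
```

```bash
python3 -m jog '[{"grip":1,"slide":[0.2,0.4,3],"yaw":0},{"grip":1,"slide":[0,0,4],"yaw":0},{"grip":1,"slide":[0,0,4],"yaw":0},{"grip":1,"slide":[0,0,4],"yaw":0},{"grip":1,"slide":[0,0,4],"yaw":0},{"grip":1,"slide":[0,0,3.5],"yaw":0},{"grip":1,"slide":[0,0,1.5],"yaw":0},{"grip":1,"slide":[0,0,0],"yaw":0}]'
python3 - <<'E'
from ov import *
go(.5646,.327,.188,-.025)
E
```

```text
clock: 13.1
position: [0.5641, 0.3231, 0.2039]
ee_rot: [0.716, 0.698, -0.002, -0.0]
ft_force: [0.2, -0.3, -0.8]
grip_width: 0.105
grasp_force: 50.3
TCP [0.5641 0.3231 0.2039] yangle -0.0263 slide cm [0.39 0.04 1.59] yaw -0.001 t 13.1 g 0.105 50.3 F [ 0.2 -0.3 -0.8]
```

```bash
python3 -m jog '[{"grip":1,"slide":[0,0,0.7],"yaw":0},{"grip":1,"slide":[0,0,0.5],"yaw":0},{"grip":1,"slide":[0,0,0.2],"yaw":0},{"grip":1,"slide":[0,0,0],"yaw":0}]'
python3 -m jog '[{"grip":1,"slide":[0,0,0.2],"yaw":0},{"grip":1,"slide":[0,0,0],"yaw":0}]'
```

```text
clock: 13.5
position: [0.5647, 0.325, 0.1918]
ee_rot: [0.716, 0.698, 0.0, -0.0]
ft_force: [-0.3, 0.6, -2.5]
grip_width: 0.107
grasp_force: 50.3
clock: 13.7
position: [0.5646, 0.325, 0.1894]
ee_rot: [0.716, 0.698, 0.0, -0.0]
ft_force: [-0.5, 0.1, -3.1]
grip_width: 0.107
grasp_force: 50.3
```

```bash
python3 -m jog '[{"grip":1,"slide":[0,0,0.2],"yaw":0},{"grip":1,"slide":[0,0,0],"yaw":0}]'
python3 -m jog '[{"grip":1,"slide":[0,0,0.2],"yaw":0},{"grip":1,"slide":[0,0,0],"yaw":0}]'
```

```text
clock: 13.9
position: [0.5645, 0.3249, 0.1871]
ee_rot: [0.716, 0.698, -0.0, -0.0]
ft_force: [-1.1, 0.3, -3.9]
grip_width: 0.111
grasp_force: 50.3
clock: 14.1
position: [0.565, 0.325, 0.1866]
ee_rot: [0.716, 0.698, 0.001, 0.0]
ft_force: [-1.5, -2.2, 6.5]
grip_width: 0.1
grasp_force: 51.7
```

```bash
python3 -m jog '[{"grip":0.4,"slide":[0,0,0],"yaw":0},{"grip":0,"slide":[0,0,0],"yaw":0},{"grip":-0.5,"slide":[0,0,0],"yaw":0},{"grip":-0.5,"slide":[0,0,-3],"yaw":0},{"grip":-0.5,"slide":[0,0,-4],"yaw":0},{"grip":-0.5,"slide":[0,0,-4],"yaw":0},{"grip":-0.5,"slide":[0,0,-4],"yaw":0},{"grip":-0.5,"slide":[0,0,-4],"yaw":0}]'
python3 - <<'E'
from ov import *
go(.587,-.294,.40,.1)
im=manip.camera("wrist");cv2.imwrite("pics/w3.png",im)
E
```

```text
clock: 14.9
position: [0.5644, 0.3248, 0.3771]
ee_rot: [0.716, 0.698, 0.0, -0.0]
ft_force: [0.7, 0.5, -0.7]
grip_width: 0.754
grasp_force: 0.0
TCP [0.5644 0.3248 0.3771] yangle -0.0251 slide cm [-61.8    3.81  -2.29] yaw -0.125 t 14.9 g 0.754 0.0 F [ 0.7  0.5 -0.7]
```

View pics/w3.png

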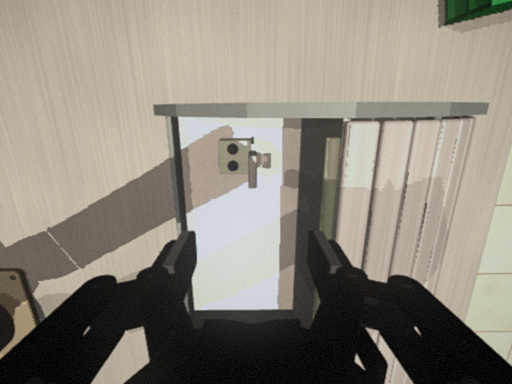

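The first holder stands upright inside at (240,158). Next is the middle-right holder.

```bash
python3 -m jog '[{"grip":-1,"slide":[-2,0.2,-1],"yaw":0},{"grip":-1,"slide":[-3.7,0.2,-1],"yaw":0},{"grip":-1,"slide":[-3.7,0.2,0],"yaw":0},{"grip":-1,"slide":[-3.7,0.2,0],"yaw":0},{"grip":-1,"slide":[-3.7,0.2,0],"yaw":0},{"grip":-1,"slide":[-3.7,0.2,0],"yaw":0},{"grip":-1,"slide":[-3.7,0.2,0],"yaw":0},{"grip":-1,"slide":[-3.7,0.2,0],"yaw":0}]'
python3 -m jog '[{"grip":-1,"slide":[-3.7,0.2,0],"yaw":0},{"grip":-1,"slide":[-3.7,0.2,0],"yaw":0},{"grip":-1,"slide":[-3.7,0.2,0],"yaw":0},{"grip":-1,"slide":[-3.7,0.2,0],"yaw":0},{"grip":-1,"slide":[-3.7,0.2,0],"yaw":0},{"grip":-1,"slide":[-3.7,0.2,0],"yaw":0},{"grip":-1,"slide":[-3.7,0.2,0],"yaw":0},{"grip":-1,"slide":[-3.7,0.2,0],"yaw":0}]'
python3 -m jog '[{"grip":-1,"slide":[-2,0.2,0],"yaw":-0.125},{"grip":-1,"slide":[0,0,0],"yaw":0}]'
python3 - <<'E'
from ov import *
go(.587,-.294,.212,.1)
E
```

```text
clock: 15.75
position: [0.5731, 0.0432, 0.3948]
ee_rot: [0.716, 0.698, -0.0, -0.0]
ft_force: [1.4, -0.5, 0.6]
grip_width: 0.998
grasp_force: 0.0
clock: 16.55
position: [0.5813, -0.2528, 0.3948]
ee_rot: [0.716, 0.698, -0.0, -0.0]
ft_force: [0.5, -0.5, 0.2]
grip_width: 1.0
grasp_force: 0.0
clock: 16.75
position: [0.5818, -0.2751, 0.3945]
ee_rot: [0.672, 0.741, -0.001, -0.0]
ft_force: [-0.8, 0.1, -0.3]
grip_width: 0.997
grasp_force: 0.0
TCP [ 0.5818 -0.2751  0.3945] yangle 0.0976 slide cm [-1.93  0.34 18.25] yaw -0.002 t 16.75 g 0.997 0.0 F [-0.8  0.1 -0.3]
```

```bash
python3 -m jog '[{"grip":-1,"slide":[-1.9,0.35,2.5],"yaw":0},{"grip":-1,"slide":[0,0,4],"yaw":0},{"grip":-1,"slide":[0,0,4],"yaw":0},{"grip":-1,"slide":[0,0,3.5],"yaw":0},{"grip":-1,"slide":[0,0,0],"yaw":0}]'
python3 - <<'E'
from ov import *
go(.587,-.294,.212,.1)
im=manip.camera("wrist");k=manip.calibration("wrist")
L=[(H,(x,y,.1),.038,(0,0,255)) for H in HOLD for x,y in((.587,-.294),(.595,-.3734))];draw(im,k,L);cv2.imwrite("pics/w4.png",im[100:,100:420])
E
```

```text
clock: 17.25
position: [0.5872, -0.2872, 0.2502]
ee_rot: [0.671, 0.741, -0.001, -0.004]
ft_force: [-0.1, -0.3, 0.6]
grip_width: 1.003
grasp_force: 0.0
TCP [ 0.5872 -0.2872  0.2502] yangle 0.0991 slide cm [-0.67 -0.09  3.82] yaw -0.001 t 17.25 g 1.003 0.0 F [-0.1 -0.3  0.6]
```

View pics/w4.png

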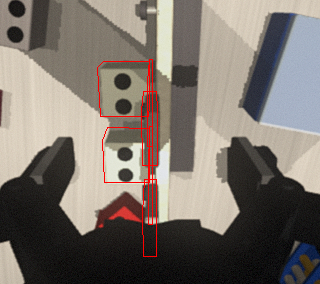

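```bash
python3 -m jog '[{"grip":-1,"slide":[-0.6,0,2],"yaw":0},{"grip":-1,"slide":[0,0,1.9],"yaw":0},{"grip":0.5,"slide":[0,0,0],"yaw":0},{"grip":1,"slide":[0,0,0],"yaw":0},{"grip":1,"slide":[0,0,0],"yaw":0},{"grip":1,"slide":[0,0,0],"yaw":0},{"grip":1,"slide":[0,0,0],"yaw":0},{"grip":1,"slide":[0,0,0],"yaw":0}]' 50
python3 -m jog '[{"grip":1,"slide":[0,0,-1.4],"yaw":0},{"grip":1,"slide":[0,0,-1.5],"yaw":0},{"grip":1,"slide":[0,0,0],"yaw":0}]'
```

```text
clock: 18.1
position: [0.5889, -0.2957, 0.2171]
ee_rot: [0.671, 0.741, -0.0, -0.0]
ft_force: [-6.4, 0.8, 6.9]
grip_width: 0.105
grasp_force: 51.3
clock: 18.4
position: [0.5894, -0.296, 0.2481]
ee_rot: [0.671, 0.741, 0.0, 0.001]
ft_force: [-5.8, -0.1, -0.4]
grip_width: 0.103
grasp_force: 51.0
```

```bash
python3 -m jog '[{"grip":1,"slide":[0,-1,0.1],"yaw":0},{"grip":1,"slide":[0,-1,0],"yaw":0},{"grip":1,"slide":[0,0,0],"yaw":0}]'
python3 -m jog '[{"grip":1,"slide":[0,-2,0],"yaw":0},{"grip":1,"slide":[0,-1,-2],"yaw":0},{"grip":1,"slide":[0,0,-3.5],"yaw":0},{"grip":1,"slide":[0,0,-4],"yaw":0},{"grip":1,"slide":[0,0,-4],"yaw":0},{"grip":1,"slide":[0,0,-4],"yaw":0},{"grip":1,"slide":[0,0,-2.5],"yaw":0.125},{"grip":1,"slide":[0,0,0],"yaw":0}]'
python3 - <<'E'
from ov import *
go(.5628,.252,.446,-.025)
E
```

```text
clock: 18.7
position: [0.5682, -0.298, 0.2446]
ee_rot: [0.671, 0.741, 0.0, -0.0]
ft_force: [0.0, 0.0, -2.5]
grip_width: 0.104
grasp_force: 50.1
clock: 19.5
position: [0.5403, -0.3009, 0.4482]
ee_rot: [0.717, 0.697, 0.001, 0.003]
ft_force: [-0.1, -0.2, -2.5]
grip_width: 0.104
grasp_force: 50.2
TCP [ 0.5403 -0.3009  0.4482] yangle -0.0285 slide cm [55.33  0.67  0.22] yaw -0.003 t 19.5 g 0.104 50.2 F [-0.1 -0.2 -2.5]
```

```bash
python3 -m jog '[{"grip":1,"slide":[2,0,0],"yaw":0},{"grip":1,"slide":[3.7,0,0],"yaw":0},{"grip":1,"slide":[3.7,0.1,0],"yaw":0},{"grip":1,"slide":[3.7,0.1,0],"yaw":0},{"grip":1,"slide":[3.7,0.1,0],"yaw":0},{"grip":1,"slide":[3.7,0.1,0],"yaw":0},{"grip":1,"slide":[3.7,0.1,0],"yaw":0},{"grip":1,"slide":[3.7,0.1,0],"yaw":0}]'
python3 -m jog '[{"grip":1,"slide":[3.7,0,0],"yaw":0},{"grip":1,"slide":[3.7,0,0],"yaw":0},{"grip":1,"slide":[3.7,0,0],"yaw":0},{"grip":1,"slide":[3.7,0,0],"yaw":0},{"grip":1,"slide":[3.7,0,0],"yaw":0},{"grip":1,"slide":[3.7,0,0],"yaw":0},{"grip":1,"slide":[3.7,0,0],"yaw":0},{"grip":1,"slide":[1.5,0,0],"yaw":0}]'
python3 - <<'E'
from ov import *
go(.5628,.252,.194,-.025)
E
```

```text
clock: 20.3
position: [0.5525, -0.0198, 0.4432]
ee_rot: [0.715, 0.699, -0.0, -0.0]
ft_force: [0.7, -0.3, -2.2]
grip_width: 0.103
grasp_force: 50.2
clock: 21.1
position: [0.5585, 0.2571, 0.4422]
ee_rot: [0.713, 0.701, -0.001, -0.001]
ft_force: [0.1, 0.3, -2.3]
grip_width: 0.107
grasp_force: 50.2
TCP [0.5585 0.2571 0.4422] yangle -0.0179 slide cm [-0.5   0.44 24.82] yaw 0.007 t 21.1 g 0.107 50.2 F [ 0.1  0.3 -2.3]
```

```bash
python3 -m jog '[{"grip":1,"slide":[-0.5,0.4,3],"yaw":0.007},{"grip":1,"slide":[0,0,4],"yaw":0},{"grip":1,"slide":[0,0,4],"yaw":0},{"grip":1,"slide":[0,0,4],"yaw":0},{"grip":1,"slide":[0,0,4],"yaw":0},{"grip":1,"slide":[0,0,3.7],"yaw":0},{"grip":1,"slide":[0,0,1],"yaw":0},{"grip":1,"slide":[0,0,0],"yaw":0}]'
python3 -m jog '[{"grip":1,"slide":[0,0,0.5],"yaw":0},{"grip":1,"slide":[0,0,0.3],"yaw":0},{"grip":1,"slide":[0,0,0],"yaw":0}]'
```

```text
clock: 21.9
position: [0.5629, 0.2468, 0.2059]
ee_rot: [0.718, 0.696, -0.002, -0.0]
ft_force: [0.1, 0.2, -1.8]
grip_width: 0.107
grasp_force: 50.2
clock: 22.2
position: [0.564, 0.2475, 0.2002]
ee_rot: [0.718, 0.696, 0.001, 0.0]
ft_force: [-1.1, -0.5, -3.1]
grip_width: 0.105
grasp_force: 50.2
```

```bash
python3 -m jog '[{"grip":1,"slide":[0,0,0.4],"yaw":0},{"grip":1,"slide":[0,0,0],"yaw":0}]'
python3 -m jog '[{"grip":1,"slide":[0,0,0.2],"yaw":0},{"grip":1,"slide":[0,0,0],"yaw":0}]'
python3 -m jog '[{"grip":1,"slide":[0,0,0.2],"yaw":0},{"grip":1,"slide":[0,0,0],"yaw":0}]'
python3 -m jog '[{"grip":1,"slide":[0,0,0.2],"yaw":0},{"grip":1,"slide":[0,0,0],"yaw":0}]'
```

```text
clock: 22.4
position: [0.5636, 0.2474, 0.1953]
ee_rot: [0.718, 0.696, 0.0, -0.0]
ft_force: [-0.2, -0.8, -2.2]
grip_width: 0.105
grasp_force: 50.1
clock: 22.6
position: [0.5635, 0.2473, 0.1931]
ee_rot: [0.718, 0.696, -0.0, -0.0]
ft_force: [-0.7, 0.2, -2.6]
grip_width: 0.108
grasp_force: 50.2
clock: 22.8
position: [0.5639, 0.2474, 0.1916]
ee_rot: [0.718, 0.696, 0.0, 0.0]
ft_force: [0.1, 0.2, -0.1]
grip_width: 0.106
grasp_force: 50.5
clock: 23.0
position: [0.5645, 0.2475, 0.1915]
ee_rot: [0.718, 0.696, 0.001, 0.0]
ft_force: [-3.0, -1.1, 14.1]
grip_width: 0.104
grasp_force: 52.9
```

Floor contact. Release, retreat and go to the last holder.

```bash
python3 -m jog '[{"grip":0.4,"slide":[0,0,0],"yaw":0},{"grip":0,"slide":[0,0,0],"yaw":0},{"grip":-0.5,"slide":[0,0,0],"yaw":0},{"grip":-0.5,"slide":[0,0,-3],"yaw":0},{"grip":-0.5,"slide":[0,0,-4],"yaw":0},{"grip":-0.5,"slide":[0,0,-4],"yaw":0},{"grip":-0.5,"slide":[0,0,-4],"yaw":0},{"grip":-0.5,"slide":[0,0,-5],"yaw":0}]'
python3 - <<'E'
from ov import *
im=manip.camera("wrist");cv2.imwrite("pics/w5.png",im)
go(.595,-.3734,.40,.1)
E
python3 -m jog '[{"grip":-1,"slide":[-2,0,0],"yaw":0},{"grip":-1,"slide":[-3.7,0,0],"yaw":0},{"grip":-1,"slide":[-3.7,0.2,0],"yaw":0},{"grip":-1,"slide":[-3.7,0.2,0],"yaw":0},{"grip":-1,"slide":[-3.7,0.2,0],"yaw":0},{"grip":-1,"slide":[-3.7,0.2,0],"yaw":0},{"grip":-1,"slide":[-3.7,0.2,0],"yaw":0},{"grip":-1,"slide":[-3.7,0.2,0],"yaw":0}]'
python3 -m jog '[{"grip":-1,"slide":[-3.7,0.2,0],"yaw":0},{"grip":-1,"slide":[-3.7,0.2,0],"yaw":0},{"grip":-1,"slide":[-3.7,0.2,0],"yaw":0},{"grip":-1,"slide":[-3.7,0.2,0],"yaw":0},{"grip":-1,"slide":[-3.7,0.2,0],"yaw":0},{"grip":-1,"slide":[-3.7,0.2,0],"yaw":0},{"grip":-1,"slide":[-3.7,0.2,0],"yaw":0},{"grip":-1,"slide":[-2.5,0.2,0],"yaw":0}]'
python3 -m jog '[{"grip":-1,"slide":[0,0,0],"yaw":-0.125},{"grip":-1,"slide":[0,0,0],"yaw":0}]'
python3 - <<'E'
from ov import *
go(.595,-.3734,.212,.1)
E
```

```text
clock: 23.8
position: [0.563, 0.2471, 0.3898]
ee_rot: [0.718, 0.696, -0.001, -0.0]
ft_force: [1.5, 1.1, -0.3]
grip_width: 0.75
grasp_force: 0.0
TCP [0.5645 0.2475 0.3996] yangle -0.0319 slide cm [-6.196e+01  5.030e+00 -4.000e-02] yaw -0.132 t 23.85 g 0.749 0.0 F [-0.7 -0.5  6.3]
clock: 24.65
position: [0.5659, -0.0343, 0.3881]
ee_rot: [0.719, 0.695, -0.001, -0.001]
ft_force: [0.3, -0.2, -0.7]
grip_width: 1.001
grasp_force: 0.0
clock: 25.45
position: [0.5718, -0.3198, 0.3879]
ee_rot: [0.719, 0.694, -0.001, -0.001]
ft_force: [0.3, 0.9, 1.2]
grip_width: 0.998
grasp_force: 0.0
clock: 25.65
position: [0.5724, -0.3178, 0.3879]
ee_rot: [0.674, 0.739, -0.001, -0.001]
ft_force: [0.4, 1.0, -0.3]
grip_width: 1.007
grasp_force: 0.0
TCP [ 0.5724 -0.3178  0.3879] yangle 0.0924 slide cm [-5.74  1.74 17.59] yaw -0.008 t 25.65 g 1.007 0.0 F [ 0.4  1.  -0.3]
```

```bash
python3 -m jog '[{"grip":-1,"slide":[-2.9,0.85,2],"yaw":-0.008},{"grip":-1,"slide":[-2.9,0.85,3],"yaw":0},{"grip":-1,"slide":[0,0,4],"yaw":0},{"grip":-1,"slide":[0,0,4],"yaw":0},{"grip":-1,"slide":[0,0,0],"yaw":0}]'
python3 - <<'E'
from ov import *
go(.595,-.3734,.212,.1)
E
```

```text
clock: 26.15
position: [0.5944, -0.3702, 0.2528]
ee_rot: [0.671, 0.741, -0.001, -0.005]
ft_force: [-0.9, 0.3, -0.6]
grip_width: 1.002
grasp_force: 0.0
TCP [ 0.5944 -0.3702  0.2528] yangle 0.0985 slide cm [-0.32  0.03  4.08] yaw -0.001 t 26.15 g 1.002 0.0 F [-0.9  0.3 -0.6]
```

View pics/w5.png

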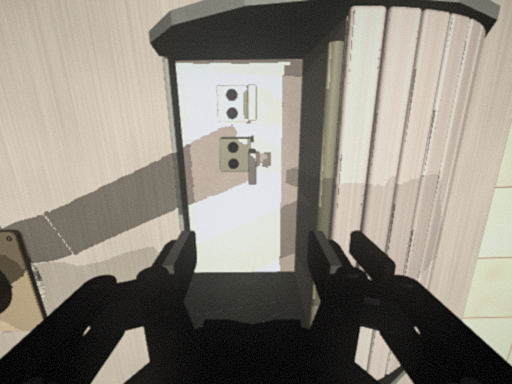

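Two holders stand in the cabinet, at (237,103) and (237,155). Now I grip the third one.

```bash
python3 -m jog '[{"grip":-1,"slide":[-0.3,0,2],"yaw":0},{"grip":-1,"slide":[0,0,2.0],"yaw":0},{"grip":0.5,"slide":[0,0,0],"yaw":0},{"grip":1,"slide":[0,0,0],"yaw":0},{"grip":1,"slide":[0,0,0],"yaw":0},{"grip":1,"slide":[0,0,0],"yaw":0},{"grip":1,"slide":[0,0,0],"yaw":0},{"grip":1,"slide":[0,0,0],"yaw":0}]' 50
python3 -m jog '[{"grip":1,"slide":[0,0,-1.4],"yaw":0},{"grip":1,"slide":[0,0,-1.5],"yaw":0},{"grip":1,"slide":[0,0,0],"yaw":0}]'
python3 -m jog '[{"grip":1,"slide":[0,-1,0.1],"yaw":0},{"grip":1,"slide":[0,-1,0],"yaw":0},{"grip":1,"slide":[0,0,0],"yaw":0}]'
```

```text
clock: 26.95
position: [0.5962, -0.3755, 0.2202]
ee_rot: [0.671, 0.742, 0.0, 0.0]
ft_force: [-3.3, 1.6, 5.5]
grip_width: 0.104
grasp_force: 51.5
clock: 27.25
position: [0.5965, -0.3761, 0.2513]
ee_rot: [0.671, 0.742, 0.0, 0.001]
ft_force: [-3.3, -0.5, -0.0]
grip_width: 0.105
grasp_force: 50.7
clock: 27.55
position: [0.5745, -0.3782, 0.2471]
ee_rot: [0.671, 0.741, -0.0, -0.0]
ft_force: [0.1, -0.8, -1.2]
grip_width: 0.105
grasp_force: 50.4
```

```bash
python3 -m jog '[{"grip":1,"slide":[0,-2,0],"yaw":0},{"grip":1,"slide":[0,-1,-2],"yaw":0},{"grip":1,"slide":[0,0,-3.5],"yaw":0},{"grip":1,"slide":[0,0,-4],"yaw":0},{"grip":1,"slide":[0,0,-4],"yaw":0},{"grip":1,"slide":[0,0,-4],"yaw":0},{"grip":1,"slide":[0,0,-2.8],"yaw":0.125},{"grip":1,"slide":[0,0,0],"yaw":0}]'
python3 - <<'E'
from ov import *
go(.562,.170,.448,-.025)
E
```

```text
clock: 28.35
position: [0.5468, -0.3811, 0.4546]
ee_rot: [0.717, 0.697, 0.001, 0.003]
ft_force: [-0.0, -1.0, -1.2]
grip_width: 0.104
grasp_force: 50.5
TCP [ 0.5468 -0.3811  0.4546] yangle -0.0277 slide cm [ 5.513e+01 -1.000e-02  6.600e-01] yaw -0.003 t 28.35 g 0.104 50.5 F [-0.  -1.  -1.2]
```

```bash
python3 -m jog '[{"grip":1,"slide":[2,0,0],"yaw":0},{"grip":1,"slide":[3.7,0,0],"yaw":0},{"grip":1,"slide":[3.7,0,0],"yaw":0},{"grip":1,"slide":[3.7,0,0],"yaw":0},{"grip":1,"slide":[3.7,0,0],"yaw":0},{"grip":1,"slide":[3.7,0,0],"yaw":0},{"grip":1,"slide":[3.7,0,0],"yaw":0},{"grip":1,"slide":[3.7,0,0],"yaw":0}]'
python3 -m jog '[{"grip":1,"slide":[3.7,0,0],"yaw":0},{"grip":1,"slide":[3.7,0,0],"yaw":0},{"grip":1,"slide":[3.7,0,0],"yaw":0},{"grip":1,"slide":[3.7,0,0],"yaw":0},{"grip":1,"slide":[3.7,0,0],"yaw":0},{"grip":1,"slide":[3.7,0,0],"yaw":0},{"grip":1,"slide":[3,0,0],"yaw":0},{"grip":1,"slide":[1.5,0,0],"yaw":0}]'
python3 - <<'E'
from ov import *
go(.562,.170,.197,-.025)
E
```

```text
clock: 29.15
position: [0.553, -0.0997, 0.4491]
ee_rot: [0.715, 0.699, -0.0, -0.0]
ft_force: [0.6, 0.1, -1.3]
grip_width: 0.103
grasp_force: 50.4
clock: 29.95
position: [0.5591, 0.169, 0.4486]
ee_rot: [0.714, 0.701, -0.001, -0.001]
ft_force: [0.2, 0.3, -2.3]
grip_width: 0.102
grasp_force: 50.4
TCP [0.5591 0.169  0.4486] yangle -0.0186 slide cm [ 0.11  0.29 25.16] yaw 0.006 t 29.95 g 0.102 50.4 F [ 0.2  0.3 -2.3]
```

```bash
python3 -m jog '[{"grip":1,"slide":[0.2,0.2,3],"yaw":0.006},{"grip":1,"slide":[0,0,4],"yaw":0},{"grip":1,"slide":[0,0,4],"yaw":0},{"grip":1,"slide":[0,0,4],"yaw":0},{"grip":1,"slide":[0,0,4],"yaw":0},{"grip":1,"slide":[0,0,3.8],"yaw":0},{"grip":1,"slide":[0,0,1],"yaw":0},{"grip":1,"slide":[0,0,0],"yaw":0}]'
python3 -m jog '[{"grip":1,"slide":[0,0,0.5],"yaw":0},{"grip":1,"slide":[0,0,0.4],"yaw":0},{"grip":1,"slide":[0,0,0],"yaw":0}]'
python3 -m jog '[{"grip":1,"slide":[0,0,0.3],"yaw":0},{"grip":1,"slide":[0,0,0],"yaw":0}]'
python3 -m jog '[{"grip":1,"slide":[0,0,0.2],"yaw":0},{"grip":1,"slide":[0,0,0],"yaw":0}]'
```

```text
clock: 30.75
position: [0.5612, 0.1667, 0.2112]
ee_rot: [0.718, 0.696, -0.001, -0.0]
ft_force: [-0.2, 0.4, -0.7]
grip_width: 0.102
grasp_force: 50.4
clock: 31.05
position: [0.5621, 0.1675, 0.204]
ee_rot: [0.718, 0.696, 0.001, 0.0]
ft_force: [-0.3, 1.8, -1.3]
grip_width: 0.105
grasp_force: 50.4
clock: 31.25
position: [0.5619, 0.1675, 0.2005]
ee_rot: [0.718, 0.696, 0.0, -0.0]
ft_force: [0.2, 0.3, -2.5]
grip_width: 0.102
grasp_force: 50.4
clock: 31.45
position: [0.5618, 0.1674, 0.1982]
ee_rot: [0.718, 0.696, -0.0, -0.0]
ft_force: [0.0, -0.5, -2.1]
grip_width: 0.102
grasp_force: 50.4
```

```bash

python3 -m jog '[{"grip":1,"slide":[0,0,0.2],"yaw":0},{"grip":1,"slide":[0,0,0],"yaw":0}]'
python3 -m jog '[{"grip":1,"slide":[0,0,0.2],"yaw":0},{"grip":1,"slide":[0,0,0],"yaw":0}]'
python3 -m jog '[{"grip":1,"slide":[0,0,0.1],"yaw":0},{"grip":1,"slide":[0,0,0],"yaw":0}]'
```

```text
clock: 31.65
position: [0.5618, 0.1674, 0.1961]
ee_rot: [0.718, 0.696, -0.0, -0.0]
ft_force: [0.5, -0.5, -1.5]
grip_width: 0.1
grasp_force: 50.4
clock: 31.85
position: [0.5621, 0.1674, 0.1945]
ee_rot: [0.718, 0.696, 0.0, 0.0]
ft_force: [0.9, -0.4, 0.0]
grip_width: 0.1
grasp_force: 50.7
clock: 32.05
position: [0.5624, 0.1674, 0.1945]
ee_rot: [0.718, 0.696, 0.001, 0.0]
ft_force: [-0.7, -1.2, 7.4]
grip_width: 0.103
grasp_force: 51.8
```

```bash
python3 -m jog '[{"grip":0.4,"slide":[0,0,0],"yaw":0},{"grip":0,"slide":[0,0,0],"yaw":0},{"grip":-0.5,"slide":[0,0,0],"yaw":0},{"grip":-0.5,"slide":[0,0,-3],"yaw":0},{"grip":-0.5,"slide":[0,0,-4],"yaw":0},{"grip":-0.5,"slide":[0,0,-4],"yaw":0},{"grip":-0.5,"slide":[0,0,-4],"yaw":0},{"grip":-0.5,"slide":[0,0,-5],"yaw":0}]'
python3 -m jog '[{"grip":-1,"slide":[-2,-1,0],"yaw":0},{"grip":-1,"slide":[-3.5,-1.2,0],"yaw":0},{"grip":-1,"slide":[-3.5,-1.2,0],"yaw":0},{"grip":-1,"slide":[-3.5,-1.2,0],"yaw":0},{"grip":-1,"slide":[-3.5,-1.2,0],"yaw":0},{"grip":-1,"slide":[-3.5,-1.2,0],"yaw":0},{"grip":-1,"slide":[-3.5,-1.2,0],"yaw":0},{"grip":-1,"slide":[-3.5,-1.2,0],"yaw":0}]'
python3 -m jog '[{"grip":-1,"slide":[-3.5,-1.2,1],"yaw":0},{"grip":-1,"slide":[-3.5,-1.2,2],"yaw":0},{"grip":-1,"slide":[-3.5,-1,2],"yaw":0},{"grip":-1,"slide":[-2,0,0],"yaw":0.12},{"grip":-1,"slide":[0,0,0],"yaw":0}]'
python3 - <<'E'
from ov import *
V=[];go(.431,-.239,.08,-.15)
for c in("wrist","side"):
    I=manip.camera(c);k=manip.calibration(c);cv2.imwrite(f"pics/{c}6.png",I)
    for d in manip.masks_of("tube_block",c): print(c,round(d["conf"],2),np.round(d["centre"]),d["region"].sum(),np.round(onz(d["centre"],k,.03),3))
    for d in manip.masks_of("tube_block",c):
        if np.linalg.norm(onz(d["centre"],k,.03)[:2]-[.431,-.239])<.1: V.append((k,d["region"]));break
for v in [V]+[[x] for x in V]: print(fit(TB,v,(.431,-.239,-.15)))
E
```

```text
clock: 32.85
position: [0.5612, 0.1673, 0.3939]
ee_rot: [0.718, 0.696, -0.001, -0.0]
ft_force: [0.7, 1.1, 0.3]
grip_width: 0.753
grasp_force: 0.0
clock: 33.65
position: [0.4591, -0.0961, 0.3933]
ee_rot: [0.718, 0.696, 0.0, -0.0]
ft_force: [0.5, -0.7, 0.6]
grip_width: 0.998
grasp_force: 0.0
clock: 34.15
position: [0.421, -0.2213, 0.3431]
ee_rot: [0.761, 0.649, -0.0, -0.0]
ft_force: [0.1, 0.3, 0.4]
grip_width: 0.996
grasp_force: 0.0
TCP [ 0.421  -0.2213  0.3431] yangle -0.1581 slide cm [-1.59  1.26 26.31] yaw -0.008 t 34.15 g 0.996 0.0 F [0.1 0.3 0.4]
wrist 0.59 [262. 170.] 1687 [ 0.434 -0.234  0.03 ]
side 0.61 [237. 253.] 803 [ 0.425 -0.239  0.03 ]
side 0.18 [309. 229.] 4061 [ 0.615 -0.266  0.03 ]
(array([ 0.4308, -0.2359, -0.0781]), np.float64(0.06))
(array([ 0.4306, -0.235 , -0.0876]), np.float64(0.046))
(array([ 0.4302, -0.2382, -0.1029]), np.float64(0.041))
```

View pics/wrist6.png

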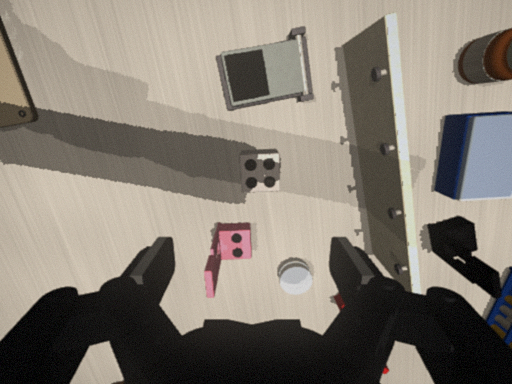

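The panel is empty and the tube block is at (262,170), not knocked. I'll align and go down on it.

```bash
python3 -m jog '[{"grip":-1,"slide":[-1.3,1.1,2],"yaw":-0.058},{"grip":-1,"slide":[0,0,4],"yaw":0},{"grip":-1,"slide":[0,0,4],"yaw":0},{"grip":-1,"slide":[0,0,4],"yaw":0},{"grip":-1,"slide":[0,0,3.5],"yaw":0},{"grip":-1,"slide":[0,0,0],"yaw":0}]' 50
python3 - <<'E'
from ov import *
V=[];go(.4305,-.236,.084,-.1)
im=manip.camera("wrist");k=manip.calibration("wrist")
for d in manip.masks_of("tube_block","wrist")[:1]: print(d["conf"],d["centre"],fit(TB,[(k,d["region"])],(.431,-.236,-.1)))
E
```

```text
clock: 35.05
position: [0.4293, -0.2314, 0.1648]
ee_rot: [0.738, 0.674, -0.002, -0.003]
ft_force: [-1.5, -0.2, 0.3]
grip_width: 0.998
grasp_force: 0.0
TCP [ 0.4293 -0.2314  0.1648] yangle -0.0903 slide cm [-0.44  0.16  8.08] yaw 0.010 t 35.05 g 0.998 0.0 F [-1.5 -0.2  0.3]
0.77 [256.6, 210.6] (array([ 0.431 , -0.239 , -0.1246]), np.float64(0.028))
```

```bash
python3 -m jog '[{"grip":-1,"slide":[-0.6,0.2,3],"yaw":0.025},{"grip":-1,"slide":[0,0,3],"yaw":0},{"grip":-1,"slide":[0,0,2],"yaw":0},{"grip":0,"slide":[0,0,0],"yaw":0},{"grip":1,"slide":[0,0,0],"yaw":0},{"grip":1,"slide":[0,0,0],"yaw":0},{"grip":1,"slide":[0,0,0],"yaw":0},{"grip":1,"slide":[0,0,0],"yaw":0}]' 50
python3 -m jog '[{"grip":1,"slide":[0,0,-2],"yaw":0},{"grip":1,"slide":[0,0,-3],"yaw":0},{"grip":1,"slide":[0,0,-4],"yaw":0},{"grip":1,"slide":[0,0,-4],"yaw":0},{"grip":1,"slide":[0,0,-4],"yaw":0},{"grip":1,"slide":[0,0,-4],"yaw":0},{"grip":1,"slide":[0,0,-4],"yaw":0},{"grip":1,"slide":[0,0,-2],"yaw":-0.085}]' 
python3 - <<'E'
from ov import *
V=[];go(.545,.085,.35,-.025)
E
```

```text
clock: 35.95
position: [0.4336, -0.2396, 0.0906]
ee_rot: [0.747, 0.665, 0.001, 0.001]
ft_force: [-2.6, 0.4, 7.6]
grip_width: 0.646
grasp_force: 54.0
clock: 36.75
position: [0.4326, -0.2403, 0.363]
ee_rot: [0.719, 0.695, 0.002, 0.002]
ft_force: [-0.2, -0.5, -4.6]
grip_width: 0.65
grasp_force: 55.7
TCP [ 0.4326 -0.2403  0.363 ] yangle -0.0328 slide cm [32.89 10.17  1.3 ] yaw -0.008 t 36.75 g 0.65 55.7 F [-0.2 -0.5 -4.6]
```

```bash
python3 -m jog '[{"grip":1,"slide":[1.6,0.5,0],"yaw":0},{"grip":1,"slide":[3.4,1.1,0],"yaw":0},{"grip":1,"slide":[3.4,1.1,0],"yaw":0},{"grip":1,"slide":[3.4,1.1,0],"yaw":0},{"grip":1,"slide":[3.4,1.1,0],"yaw":0},{"grip":1,"slide":[3.4,1.1,0],"yaw":0},{"grip":1,"slide":[3.4,1.1,0],"yaw":0},{"grip":1,"slide":[3.4,1.1,0],"yaw":0}]'
python3 -m jog '[{"grip":1,"slide":[3.4,1.1,0],"yaw":0},{"grip":1,"slide":[2.4,0.7,0],"yaw":0},{"grip":1,"slide":[1,0.2,0],"yaw":0},{"grip":1,"slide":[0,0,0],"yaw":0}]'
python3 - <<'E'
from ov import *
go(.5435,.078,.1035,-.025)
E
```

```text
clock: 37.55
position: [0.5227, 0.0129, 0.36]
ee_rot: [0.719, 0.695, 0.001, 0.0]
ft_force: [0.6, -0.3, -2.7]
grip_width: 0.644
grasp_force: 55.6
clock: 37.95
position: [0.5448, 0.0802, 0.3588]
ee_rot: [0.718, 0.696, 0.0, 0.0]
ft_force: [-0.2, -0.6, -3.9]
grip_width: 0.644
grasp_force: 55.6
TCP [0.5448 0.0802 0.3588] yangle -0.0305 slide cm [-0.23 -0.12 25.53] yaw -0.005 t 37.95 g 0.644 55.6 F [-0.2 -0.6 -3.9]
```

```bash
python3 -m jog '[{"grip":1,"slide":[-0.2,-0.1,3],"yaw":0},{"grip":1,"slide":[0,0,4],"yaw":0},{"grip":1,"slide":[0,0,4],"yaw":0},{"grip":1,"slide":[0,0,4],"yaw":0},{"grip":1,"slide":[0,0,4],"yaw":0},{"grip":1,"slide":[0,0,4],"yaw":0},{"grip":1,"slide":[0,0,1],"yaw":0},{"grip":1,"slide":[0,0,0],"yaw":0}]'
python3 -m jog '[{"grip":1,"slide":[0,0,0.4],"yaw":0},{"grip":1,"slide":[0,0,0],"yaw":0}]'
```

```text
clock: 38.75
position: [0.5433, 0.0759, 0.1182]
ee_rot: [0.719, 0.695, -0.001, -0.0]
ft_force: [0.1, 0.1, -3.1]
grip_width: 0.645
grasp_force: 55.4
clock: 38.95
position: [0.5448, 0.0774, 0.1161]
ee_rot: [0.718, 0.696, 0.001, 0.001]
ft_force: [0.1, 0.4, -4.2]
grip_width: 0.645
grasp_force: 55.6
```

```bash
python3 -m jog '[{"grip":1,"slide":[0,0,0.5],"yaw":0},{"grip":1,"slide":[0,0,0.2],"yaw":0},{"grip":1,"slide":[0,0,0],"yaw":0}]'
python3 -m jog '[{"grip":1,"slide":[0,0,0.2],"yaw":0},{"grip":1,"slide":[0,0,0],"yaw":0}]'
python3 -m jog '[{"grip":1,"slide":[0,0,0.2],"yaw":0},{"grip":1,"slide":[0,0,0],"yaw":0}]'
```

```text
clock: 39.25
position: [0.5437, 0.0774, 0.1073]
ee_rot: [0.718, 0.696, -0.0, -0.0]
ft_force: [-0.3, -0.6, -3.3]
grip_width: 0.645
grasp_force: 55.6
clock: 39.45
position: [0.5437, 0.0774, 0.1052]
ee_rot: [0.718, 0.696, -0.0, -0.0]
ft_force: [0.7, -0.5, -4.4]
grip_width: 0.643
grasp_force: 55.6
clock: 39.65
position: [0.5436, 0.0774, 0.1031]
ee_rot: [0.718, 0.696, -0.0, -0.0]
ft_force: [-0.9, 0.4, -3.6]
grip_width: 0.644
grasp_force: 55.6
```

```bash

python3 -m jog '[{"grip":1,"slide":[0,0,0.2],"yaw":0},{"grip":1,"slide":[0,0,0],"yaw":0}]'
python3 -m jog '[{"grip":1,"slide":[0,0,0.1],"yaw":0},{"grip":1,"slide":[0,0,0],"yaw":0}]'
```

```text
clock: 39.85
position: [0.5439, 0.0773, 0.1026]
ee_rot: [0.718, 0.696, 0.0, -0.0]
ft_force: [-8.1, -0.5, 15.4]
grip_width: 0.65
grasp_force: 57.9
clock: 40.05
position: [0.5439, 0.0773, 0.1026]
ee_rot: [0.718, 0.696, 0.0, -0.001]
ft_force: [-14.7, -2.1, 28.1]
grip_width: 0.647
grasp_force: 59.4
```

```bash

python3 -m jog '[{"grip":1,"slide":[0,0,-0.2],"yaw":0},{"grip":0,"slide":[0,0,0],"yaw":0},{"grip":-1,"slide":[0,0,0],"yaw":0},{"grip":-1,"slide":[0,0,0],"yaw":0},{"grip":-1,"slide":[0,0,-2.5],"yaw":0},{"grip":-1,"slide":[0,0,-4],"yaw":0},{"grip":-1,"slide":[0,0,-4],"yaw":0},{"grip":-1,"slide":[0,0,-4],"yaw":0}]'
python3 -m jog '[{"grip":-1,"slide":[0,0,-4],"yaw":0},{"grip":-1,"slide":[0,0,-4],"yaw":0},{"grip":-1,"slide":[0,0,-4],"yaw":0},{"grip":-1,"slide":[0,0,-4],"yaw":0},{"grip":-1,"slide":[0,0,0],"yaw":0}]'
python3 - <<'E'
from ov import *
go(.66,.2045,.42,1.545)
im=manip.camera("wrist");s=manip.camera("scene")
cv2.imwrite("pics/in7.png",np.hstack([cv2.resize(im,None,fx=.78,fy=.78),cv2.resize(s[:,:],None,fx=.78,fy=.78)]))
E
```

```text
clock: 40.85
position: [0.5437, 0.0772, 0.2489]
ee_rot: [0.718, 0.696, 0.0, 0.0]
ft_force: [1.2, -0.1, -0.7]
grip_width: 1.001
grasp_force: 0.0
clock: 41.35
position: [0.5451, 0.0772, 0.4127]
ee_rot: [0.718, 0.696, 0.004, 0.002]
ft_force: [0.2, -0.5, -0.5]
grip_width: 1.006
grasp_force: 0.0
TCP [0.5451 0.0772 0.4127] yangle -0.0323 slide cm [13.1  11.07 -0.73] yaw -1.577 t 41.35 g 1.006 0.0 F [ 0.2 -0.5 -0.5]
```

View pics/in7.png

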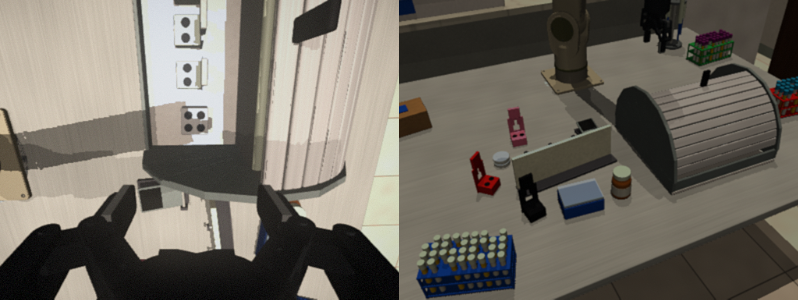

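Two holders and the tube block (195,120) are visible inside, with the third holder just out of the view. The open shutter's tab stands on top. I'll go to the tab.

```bash

python3 -m jog '[{"grip":-1,"slide":[2,1.7,0],"yaw":0},{"grip":-1,"slide":[3.7,3.1,0],"yaw":0},{"grip":-1,"slide":[3.7,3.1,0],"yaw":0},{"grip":-1,"slide":[3.7,3.1,0],"yaw":0},{"grip":-1,"slide":[0,0,0],"yaw":-0.145},{"grip":-1,"slide":[0,0,0],"yaw":-0.145},{"grip":-1,"slide":[0,0,0],"yaw":-0.145},{"grip":-1,"slide":[0,0,0],"yaw":-0.145}]' 40
python3 -m jog '[{"grip":-1,"slide":[0,0,0],"yaw":-0.145},{"grip":-1,"slide":[0,0,0],"yaw":-0.145},{"grip":-1,"slide":[0,0,0],"yaw":-0.145},{"grip":-1,"slide":[0,0,0],"yaw":-0.145},{"grip":-1,"slide":[0,0,0],"yaw":-0.145},{"grip":-1,"slide":[0,0,0],"yaw":-0.145},{"grip":-1,"slide":[0,0,0],"yaw":-0.127},{"grip":-1,"slide":[0,0,0],"yaw":0}]' 
python3 - <<'E'
from ov import *
go(.66,.2045,.338,1.545)
E
```

```text
clock: 42.25
position: [0.6579, 0.2047, 0.405]
ee_rot: [0.487, 0.873, -0.001, -0.001]
ft_force: [0.2, -0.5, 0.2]
grip_width: 1.004
grasp_force: 0.0
clock: 43.05
position: [0.6577, 0.2046, 0.4054]
ee_rot: [0.012, 1.0, -0.0, -0.001]
ft_force: [0.8, 0.0, 0.7]
grip_width: 1.004
grasp_force: 0.0
TCP [0.6577 0.2046 0.4054] yangle 1.5468 slide cm [-0.23 -0.01  6.74] yaw 0.002 t 43.05 g 1.004 0.0 F [0.8 0.  0.7]
```

```bash

python3 -m jog '[{"grip":-1,"slide":[-0.2,-0.1,3],"yaw":0},{"grip":-1,"slide":[0,0,3.4],"yaw":0},{"grip":1,"slide":[0,0,0],"yaw":0},{"grip":1,"slide":[0,0,0],"yaw":0},{"grip":1,"slide":[0,0,0],"yaw":0},{"grip":1,"slide":[0,0,0],"yaw":0},{"grip":1,"slide":[0,0,0],"yaw":0}]' 40
python3 - <<'E'
from ov import *
go(.66,.2045,.338,1.545)
E
```

```text
clock: 43.75
position: [0.6603, 0.2025, 0.3455]
ee_rot: [0.014, 1.0, -0.0, 0.001]
ft_force: [-3.9, -2.0, 6.1]
grip_width: 0.269
grasp_force: 41.0
TCP [0.6603 0.2025 0.3455] yangle 1.5433 slide cm [0.04 0.19 0.75] yaw -0.002 t 43.75 g 0.269 41.0 F [-3.9 -2.   6.1]
```

```bash

python3 -m jog '[{"grip":1,"slide":[1.2,0,0],"yaw":0},{"grip":1,"slide":[1.2,0,-0.1],"yaw":0},{"grip":1,"slide":[2.4,0,0.1],"yaw":0},{"grip":1,"slide":[2.4,0,0.4],"yaw":0},{"grip":1,"slide":[2.3,0,0.6],"yaw":0},{"grip":1,"slide":[2.3,0,0.8],"yaw":0},{"grip":1,"slide":[2.2,0,1.1],"yaw":0},{"grip":1,"slide":[0,0,0],"yaw":0}]' 40
python3 - <<'E'
from ov import *
o,p,a=st();ax=np.array([.6366,.05]);v=np.array([p[0]-ax[0],p[2]-.054-ax[1]]);print(np.hypot(*v),np.arctan2(v[1],-v[0])-.17)
E
```

```text
clock: 44.55
position: [0.5185, 0.2055, 0.3156]
ee_rot: [0.014, 1.0, -0.001, 0.0]
ft_force: [-3.2, -8.8, 9.6]
grip_width: 0.272
grasp_force: 43.5
0.24234818785522189 0.8915773411740212
```

```bash

python3 -m jog '[{"grip":1,"slide":[2.0,0,1.3],"yaw":0},{"grip":1,"slide":[1.9,0,1.5],"yaw":0},{"grip":1,"slide":[1.75,0,1.65],"yaw":0},{"grip":1,"slide":[1.55,0,1.8],"yaw":0},{"grip":1,"slide":[1.4,0,1.95],"yaw":0},{"grip":1,"slide":[1.2,0,2.1],"yaw":0},{"grip":1,"slide":[0,0,0],"yaw":0}]' 40
python3 - <<'E'
from ov import *
o,p,a=st();ax=np.array([.6366,.05]);v=np.array([p[0]-ax[0],p[2]-.054-ax[1]]);print(np.hypot(*v),np.arctan2(v[1],-v[0])-.17)
E
```

```text
clock: 45.25
position: [0.4205, 0.2075, 0.2094]
ee_rot: [0.014, 1.0, -0.002, -0.001]
ft_force: [-3.4, -10.7, 1.0]
grip_width: 0.268
grasp_force: 45.2
0.24044354033764123 0.283605172751485
```

```bash

python3 -m jog '[{"grip":1,"slide":[1.0,0,2.2],"yaw":0},{"grip":1,"slide":[0.7,0,2.2],"yaw":0},{"grip":1,"slide":[0.4,0,1.6],"yaw":0},{"grip":1,"slide":[0.1,0,0.5],"yaw":0},{"grip":1,"slide":[0,0,0],"yaw":0}]' 40
python3 - <<'E'
from ov import *
o,p,a=st();ax=np.array([.6366,.05]);v=np.array([p[0]-ax[0],p[2]-.054-ax[1]]);print(np.hypot(*v),np.arctan2(v[1],-v[0])-.17)
E
```

```text
clock: 45.75
position: [0.3995, 0.208, 0.1454]
ee_rot: [0.014, 1.0, -0.002, -0.001]
ft_force: [-2.6, -11.1, -0.9]
grip_width: 0.27
grasp_force: 45.2
0.24064846067773135 0.0030602281437938084
```

```bash

python3 -m jog '[{"grip":1,"slide":[0,0,0.3],"yaw":0},{"grip":1,"slide":[0,0,0.2],"yaw":0},{"grip":1,"slide":[0,0,0],"yaw":0}]' 40
python3 -m jog '[{"grip":0,"slide":[0,0,-0.3],"yaw":0},{"grip":-1,"slide":[0,0,0],"yaw":0},{"grip":-1,"slide":[0,0,0],"yaw":0},{"grip":-1,"slide":[0,0,0],"yaw":0},{"grip":-1,"slide":[0,0,-3],"yaw":0},{"grip":-1,"slide":[0,0,-4],"yaw":0},{"grip":-1,"slide":[0,0,-4],"yaw":0},{"grip":-1,"slide":[0,0,-4],"yaw":0}]'
python3 -m jog '[{"grip":1,"slide":[0,-3,-4],"yaw":0},{"grip":1,"slide":[0,-4,0],"yaw":0},{"grip":1,"slide":[-0.5,-4,0],"yaw":0},{"grip":1,"slide":[0,-4,0],"yaw":0},{"grip":1,"slide":[0,-4,0],"yaw":0},{"grip":1,"slide":[0,-4,0],"yaw":0},{"grip":1,"slide":[0,-3,0],"yaw":0},{"grip":1,"slide":[0,0,0],"yaw":0}]'
python3 - <<'E'
from ov import *
V=[];go(.4327,-.107,.14)
PED=PB+[np.vstack([box(-.05,.06,-.033,.033,.03,.042)])]
for c in("wrist","side"):
    I=manip.camera(c);k=manip.calibration(c)
    for d in manip.masks_of("pedal_base",c)[:1]+manip.masks_of("pedal_pad",c)[:1]: print(c,round(d["conf"],2),np.round(d["centre"]),d["region"].sum(),np.round(onz(d["centre"],k,.04),3))
    draw(I,k,[(PB[0],(.4552,-.1084,-.042),0,(0,0,255)),(np.array([[-.0225,0,.043],[-.02,0,.043],[-.02,.003,.043]]),(.4552,-.1084,-.042),0,(0,255,0))])
    cv2.imwrite(f"pics/{c}8.png",I)
a=cv2.imread("pics/wrist8.png");b=cv2.imread("pics/side8.png")
cv2.imwrite("pics/p8.png",np.hstack([cv2.resize(a,None,fx=.78,fy=.78),cv2.resize(b,None,fx=.78,fy=.78)]))
E
```

```text
clock: 46.05
position: [0.3995, 0.208, 0.1424]
ee_rot: [0.014, 1.0, -0.002, -0.002]
ft_force: [-12.7, -17.2, 22.3]
grip_width: 0.268
grasp_force: 48.4
clock: 46.85
position: [0.3997, 0.2104, 0.296]
ee_rot: [0.013, 1.0, 0.0, 0.0]
ft_force: [0.4, 1.3, -0.5]
grip_width: 1.0
grasp_force: 0.0
clock: 47.65
position: [0.398, -0.0533, 0.3346]
ee_rot: [0.016, 1.0, 0.0, 0.0]
ft_force: [0.1, 1.0, 0.4]
grip_width: 0.004
grasp_force: 0.0
TCP [ 0.398  -0.0533  0.3346] yangle 1.5392 slide cm [-3.64 -5.26 19.46]  t 47.65 g 0.004 0.0 F [0.1 1.  0.4]
wrist 0.84 [218. 196.] 3853 [ 0.444 -0.1    0.04 ]
wrist 0.9 [216. 202.] 2827 [ 0.453 -0.104  0.04 ]
side 0.71 [220. 219.] 1322 [ 0.435 -0.134  0.04 ]
side 0.78 [223. 213.] 713 [ 0.452 -0.119  0.04 ]
```

View pics/p8.png

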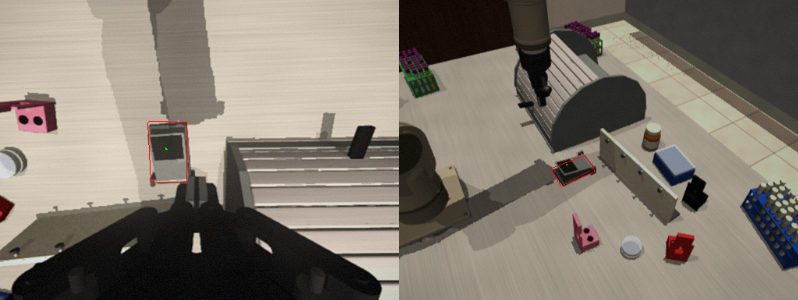

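The shutter is shut, and the pad point falls on the dark rubber pad at (166,149) in the wrist half. Now for the pedal.

```bash

python3 -m jog '[{"grip":1,"slide":[-1.8,-2.7,2],"yaw":0},{"grip":1,"slide":[-1.8,-2.6,3],"yaw":0},{"grip":1,"slide":[0,0,4],"yaw":0},{"grip":1,"slide":[0,0,4],"yaw":0},{"grip":1,"slide":[0,0,4],"yaw":0},{"grip":1,"slide":[0,0,2.5],"yaw":0},{"grip":1,"slide":[0,0,0],"yaw":0}]'
python3 - <<'E'
from ov import *
go(.4327,-.107,.116)
E
```

```text
clock: 48.65
position: [0.4311, -0.1027, 0.1366]
ee_rot: [0.012, 1.0, -0.001, -0.003]
ft_force: [-0.7, 0.4, 0.8]
grip_width: 0.005
grasp_force: 0.0
TCP [ 0.4311 -0.1027  0.1366] yangle 1.5463 slide cm [-0.18 -0.42  2.06]  t 48.65 g 0.005 0.0 F [-0.7  0.4  0.8]
```

```bash

python3 -m jog '[{"grip":1,"slide":[-0.1,-0.3,1.5],"yaw":0},{"grip":1,"slide":[0,0,1],"yaw":0},{"grip":1,"slide":[0,0,0.5],"yaw":0},{"grip":1,"slide":[0,0,0],"yaw":0}]'
python3 -m jog '[{"grip":1,"slide":[0,0,0.4],"yaw":0},{"grip":1,"slide":[0,0,0.3],"yaw":0},{"grip":1,"slide":[0,0,0],"yaw":0}]'
```

```text
clock: 49.05
position: [0.434, -0.1063, 0.1097]
ee_rot: [0.013, 1.0, 0.0, -0.0]
ft_force: [-2.5, 0.5, 5.2]
grip_width: -0.003
grasp_force: 2.3
clock: 49.35
position: [0.4338, -0.1064, 0.1029]
ee_rot: [0.013, 1.0, 0.0, -0.0]
ft_force: [-3.6, 0.2, 6.6]
grip_width: -0.0
grasp_force: 2.9
```

```bash

python3 -m jog '[{"grip":1,"slide":[0,0,0.3],"yaw":0},{"grip":1,"slide":[0,0,0.2],"yaw":0},{"grip":1,"slide":[0,0,0],"yaw":0}]'
python3 -m jog '[{"grip":1,"slide":[0,0,0.2],"yaw":0},{"grip":1,"slide":[0,0,0],"yaw":0}]'
```

```text
clock: 49.65
position: [0.4337, -0.1064, 0.0979]
ee_rot: [0.013, 1.0, 0.0, -0.0]
ft_force: [-4.5, 0.3, 8.4]
grip_width: -0.0
grasp_force: 3.6
clock: 49.85
position: [0.4339, -0.1066, 0.0971]
ee_rot: [0.013, 1.0, 0.001, -0.0]
ft_force: [-13.6, 1.5, 30.4]
grip_width: -0.0
grasp_force: 15.3
```

The stop is reached (force jumped to 30 N). Rise and check.

```bash

python3 -m jog '[{"grip":1,"slide":[0,0,-1],"yaw":0},{"grip":1,"slide":[0,0,-2],"yaw":0},{"grip":1,"slide":[0,0,-3],"yaw":0},{"grip":1,"slide":[0,0,-4],"yaw":0},{"grip":1,"slide":[0,0,-4],"yaw":0},{"grip":1,"slide":[0,0,-4],"yaw":0},{"grip":1,"slide":[0,0,-4],"yaw":0},{"grip":1,"slide":[0,0,0],"yaw":0}]'
python3 - <<'E'
from ov import *
go(.43,-.1,.3)
I=[manip.camera(c) for c in("side","scene")]
cv2.imwrite("pics/p9.png",np.hstack([cv2.resize(I[0],None,fx=.78,fy=.78),cv2.resize(I[1],None,fx=.78,fy=.78)]))
E
```

```text
clock: 50.65
position: [0.4355, -0.107, 0.3209]
ee_rot: [0.013, 1.0, 0.001, 0.005]
ft_force: [1.0, 0.6, -1.1]
grip_width: 0.002
grasp_force: 0.0
TCP [ 0.4355 -0.107   0.3209] yangle 1.5445 slide cm [0.57 0.69 2.09]  t 50.65 g 0.002 0.0 F [ 1.   0.6 -1.1]
```

View pics/p9.png

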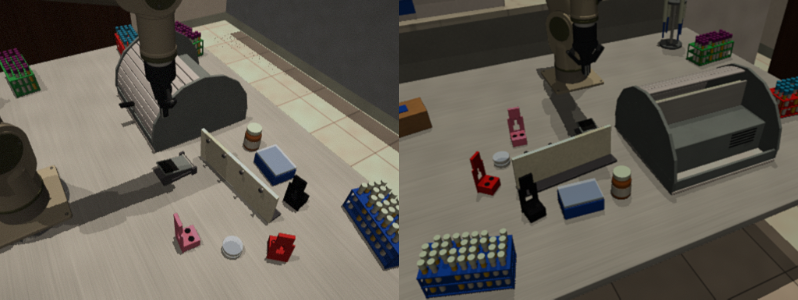

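The shutter is shut, with its tab at (127,105) in the side half. The pedal is back up at (176,165) and the bystanders are where they were, so I hand in.

```bash
python3 -c "
from workcell import manip
print(manip.hand_in())"
```

```text
the job is handed in; nothing more can be done
None
```

The job is done and handed in: all three holders and the tube block stand in the cabinet, the shutter is pulled fully down, and the pedal was then pressed to its stop and has come back up. The jar, tip box and dishes were left where they were.

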